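# Set the dust extractor's speed selector to the marked stud and start it

### The job

With a fingertip, push the pointer of the extractor's black rotary selector round, click by click, until it rests in the click at the orange mark; push gently and do not pinch it. Then press the green start button fully down and let it spring back; do not press it before the selector is at the mark. Leave everything else on the cart where it is.

Things in the scene. Friction and masses are not known exactly. Their poses are not given: they have to be found in the camera images.
- console: Blue control box fixed to the cart, 180 (its x) by 280 (its y) by 60 mm high; origin at the centre of its underside, on the work surface, z up. Its flat top carries a round aluminium dial plate (152 mm across, 2 mm thick, so its face is 62 mm above the work surface) centred at (0, 50) mm, and the start button at (0, -95) mm in the box's frame.
- selector_axis (a point): Point on the selector's vertical turning axis, 30 mm above the dial plate, level with the selector's top. The selector is black: a round hub 30 mm across with one flat pointer bar, 14 mm wide, reaching 50 mm out from the axis, its underside about 2 mm above the plate and its top 30 mm above the plate, a white line along its top. Pushing the long flank on its counterclockwise side (seen from above) turns it clockwise; the other flank turns it back.
- pointer_tip (a point): The outer end of the pointer bar's centre line, on its top, 50 mm from the turning axis and 30 mm above the dial plate.
- pointer_aim (a point): The spot on the stud circle that the pointer aims at: 66 mm from the turning axis on the pointer's centre line, 3 mm above the dial plate (16 mm beyond the bar's end). It lies over the orange mark when the selector is set.
- selector (a joint): Angle of the selector in rad, 0 to 3.665, growing clockwise seen from above. Eight detents (clicks) at 0, 0.524, 1.047, ... 3.665, 30 degrees apart, end stops at the first and last. At 0 the pointer aims 105 degrees to the left (counterclockwise from above) of the box's own x. It begins in the first, second or third detent. About 2 to 4 N at the bar carries it over a crest, halfway between two detents; then it snaps on into the next and stays there.
- setting_mark: Flat orange disc 15 mm across and 3 mm high fixed on the dial plate, 66 mm from the turning axis, at the fourth, fifth, sixth or seventh click position (counting the joint's zero as the first), always clockwise of where the pointer begins. The other seven positions have black studs 10 mm across, 3 mm high. Origin at the centre of its underside.
- start_top (a point): Centre of the top of the green round start button, 30 mm across, in a black housing 46 mm across and 12 mm high on the box; the button top stands 82 mm above the work surface when up, 76 mm when fully down; it is pressed straight down.
- start (a joint): How far the start button is down, m: 0 up, 0.006 fully down; spring return, 5 N fully down.
- bass_bar: Loose spruce bar 270 x 12 x 22 mm lying beyond the box; bystander, origin at the centre of its underside.
- tailpiece: Loose dark rosewood tailpiece, 110 x 38 x 9 mm, flat on the cart; bystander, origin under its middle.
- neck_gauge: Loose knurled steel gauge with a forked end, 120 x 50 x 18 mm; bystander, origin under its middle.
- bronze_weight: Loose bronze cylinder 44 mm across, 46 mm high, 0.6 kg; bystander, origin at the centre of its underside.
- finger_plane: Loose small brass plane, 55 x 26 x 26 mm; bystander, origin under its middle.
- spool_clamp: Loose upright spool clamp, two wooden discs 34 mm across on a steel bolt, 70 mm high; bystander, origin at the centre of its underside.
- varnish_jar: Loose closed jar 52 mm across, 65 mm high; bystander, origin at the centre of its underside.

How it is judged (in metres and radians):
On the way, in this order (a step that is already met when the one before it is completed fails the run):
1. the selector rests in the detent at the orange mark (horizontal distance between pointer_aim and setting_mark below 0.0095 m and velocity of joint selector between -0.2 and 0.2 rad/s), for 0.3 s.
2. the start button is pressed fully down with the selector at the mark (horizontal distance between pointer_aim and setting_mark below 0.0095 m and value of joint start above 0.0045 m), for 0.05 s.
At the end, for the whole second after the job is handed in: The pointer rests at the orange mark (its aim point within 9.5 mm of the mark's centre, about 8 degrees), and the start button has been pressed at least 4.5 mm down after that and has come back up (less than 2 mm down) (all of step 1 and value of joint start below 0.002 m); the robot touches nothing.
It fails at once if the selector is pushed with something other than the fingers (contact force between the arm and selector_c0 above 2 N or contact force between the arm and selector_c1 above 2 N or contact force between the arm and selector_c2 above 2 N).
It fails at once if the selector is pinched: both flanks of the pointer pressed by more than 5 N at once (contact force between the fingers and selector_c1 above 5 N and contact force between the fingers and selector_c2 above 5 N).
It fails at once if the selector is pushed hard, over 20 N (contact force between the fingers and selector_c1 above 20 N or contact force between the fingers and selector_c2 above 20 N).
It fails at once if the start button is pressed (over 3 mm) while the selector is not at the mark (value of joint start above 0.003 m and not (horizontal distance between pointer_aim and setting_mark below 0.0095 m)).
It fails at once if a bystander is moved or lifted by more than 15 mm (distance of any of bass_bar, tailpiece, neck_gauge, bronze_weight, finger_plane, spool_clamp, varnish_jar from where it was at the start of the episode above 0.015 m).
It also fails if it takes over 64 s, if anything falls off the work surface, if the arm or the gripper's body presses on something with over 40 N, if the wrist force passes 120 N, or if a joint passes its speed limit or range.

### The arm

A 7-joint arm with a two-finger parallel gripper is mounted at the origin on the work surface. World frame = base frame: x ahead of the robot, y to its left, z up, the work surface at z = 0. Lengths are in m, angles in degrees, forces in N, time in s.
With the tool pointing down it reaches from about 0.425 to 0.875 m from the base axis. Payload 4.7 kg.
Tool frame: the origin (TCP) lies at the very end of the fingers, on their centre line; the grasp point (between the pads) lies env.tcp_to_grasp behind it (env.tcp_to_grasp is the distance from the TCP to the grasp point, in m); z points along the fingers, x is the direction in which the jaws open and shut, and the axes are right-handed (so a half turn about z gives the same grasp; the last joint's range is limited). The gripper opens to 87 mm and grips with 3 to 60 N. Pads are 19 mm wide; open, the fingers measure 117 mm over their backs; the gripper's body (75 mm by 190 mm) begins 51 mm behind the grasp point.
Start: joints at [0.808, 18.392, -4.016, 83.108, 1.295, 78.541, -3.26], TCP at [0.65, -0, 0.2] pointing down, gripper open.
Joint ranges: [-163.93, 163.93], [-17.29, 119.83], [-79.2, 71.16], [3.27, 140.29], [-89.18, 269.18], [5.43, 117.66], [-154.24, 154.24]. Speed limits (degrees/s): [147.25, 147.25, 180, 180, 180, 180, 180].

### API

Orientations are given as [roll, pitch, yaw] about the fixed x, y, z axes, in that order (R = Rz(yaw) Ry(pitch) Rx(roll)).
In Python, from cell import env gives the robot as it stands. The module is installed in compiled form; this text tells all that it offers.
- The arm moves only by the tool send_rows, never from a script. Its argument "steps" is a list of rows, each a list of 3 entries, a list of its own where there are three numbers: the shift along the tool's x, y, z in m, then the turn, a rotation vector about the tool's x, y, z in rad, then the finger opening in m, from 0 to 0.087. A call has exactly 5 rows; each row is the pose to reach, as a shift and turn from the pose commanded when the call began, along the tool's axes at that moment; what a row does not reach only later rows make up. A row lasts 1/12 s, in which the tool goes at most 41.7 mm and 7.16 degrees, less where a joint would pass 70% of its speed; a pose out of reach is approached as far as the arm can. A call with a gripper value outside its range is refused whole. The fingers move at their own pace and stop on an object; "grip_force" is the grip in N (left out, the last holds). Time passes only in rows, so rows that repeat a pose let the fingers close, or fill a call up. It gives the time, the measured TCP pose, the force and the opening at its end, in the units of the state.
- env.get_obs(): the state, without advancing time (a new reading comes with each control period).
- env.read_camera(name): name is "scene" or "side" or "wrist"; returns a dict with "pixels" (384x512x3 uint8, red, green, blue), "fx", "fy", "cx", "cy" (pixels), "position" and "rotation" of the camera in the world. Camera axes: x right, y up, looking along -z (the intrinsics and any distortion apply to the point x, -y, -z); pixel columns grow to the right and rows downward; lengths in m; the calibration is good to about 2 mm. A picture is of the moment at which its call begins. There is no depth.
- env.sign_off(): hands the job in, once; it reports no verdict.
The state is a dict: "time_s": time; "qpos": joint angles; "joint_velocities": joint speeds; "effort": joint torques, N m; "tool_pos": TCP position; "tool_rot": TCP orientation; "force": force on the tool from outside, world axes, zero at the start; "wrist_torque": the same for the moment, N m; "grip_width": finger opening in m.
Only numpy, scipy, OpenCV 4.12 (cv2) and the standard library are available. Lean on these libraries where they do the work, as an engineer would, in place of code of your own. Each camera call takes 0.05 s, during which the arm holds its last target.

## Working session

There is one attempt and no reset: what is moved stays moved. The work goes in short steps, Python scripts to look and compute and a tool call to move; the robot and the scene stay as the last step left them, time stands still between calls to the robot, and variables do not carry over. Pictures are saved under pics/ and viewed, and the job is handed in when it is done.

Besides the shell and the picture viewer there is one more tool, called after "Emit:" in YAML: its name, and indented under it one key for each argument. send_rows: Moves the arm, as the interface text tells. Its arguments: {"type":"object","properties":{"steps":{"type":"array"},"grip_force":{"type":"number"}},"required":["steps"]}

```bash
mkdir -p pics; python3 - <<'E'
from cell import env
import cv2,numpy as np
for n in ["scene","side","wrist"]:
    c=env.read_camera(n); print(n,{k:(np.round(v,4).tolist()) for k,v in c.items() if k!="pixels"})
    cv2.imwrite(f"pics/{n}0.png",c["pixels"][:,:,::-1])
print(env.get_obs(),env.tcp_to_grasp)
E
```

```text
scene {'fx': 360.0976, 'fy': 360.0976, 'cx': 259.7496, 'cy': 196.4525, 'position': [1.0143, -0.0115, 0.6644], 'rotation': [39.3461, 0.658, 78.739]}
side {'fx': 387.3226, 'fy': 387.3226, 'cx': 251.3393, 'cy': 191.6465, 'position': [0.5178, -0.4466, 0.6622], 'rotation': [41.2769, 0.3294, -6.2904]}
wrist {'fx': 313.3947, 'fy': 313.3947, 'cx': 257.1674, 'cy': 189.2423, 'position': [0.6506, 0.0668, 0.3832], 'rotation': [-14.3269, 0.1229, -0.0221]}
{'time_s': 0.15, 'qpos': array([ 0.80793841, 18.42801102, -4.01645824, 83.15861363,  1.29540213,
       78.54158934, -3.26041767]), 'joint_velocities': array([ 0.05977276, -0.19455522,  0.00572141, -0.29247131,  0.00609716,
        0.07666681, -0.10961189]), 'effort': array([ 2.16972071e-04, -4.91794288e+01, -4.04079035e-01, -3.12878716e+01,
       -6.39387709e-02,  4.04033612e-02,  9.90178205e-05]), 'tool_pos': array([ 6.49547080e-01, -4.28927903e-05,  1.99329611e-01]), 'tool_rot': array([1.79994786e+02, 8.29699674e-02, 1.98802160e-03]), 'force': array([ 0.53480308, -0.15773445, -0.43108978]), 'wrist_torque': array([-0.01111316,  0.01454153,  0.0070518 ]), 'grip_width': 0.08731415677583418} 0.0187
```

View pics/scene0.png

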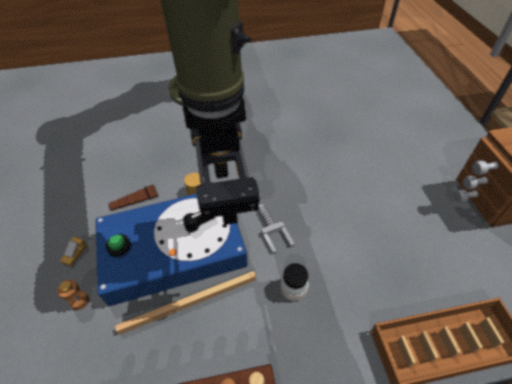

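View pics/side0.png

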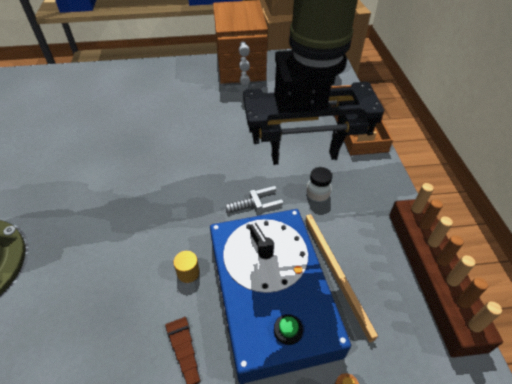

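View pics/wrist0.png

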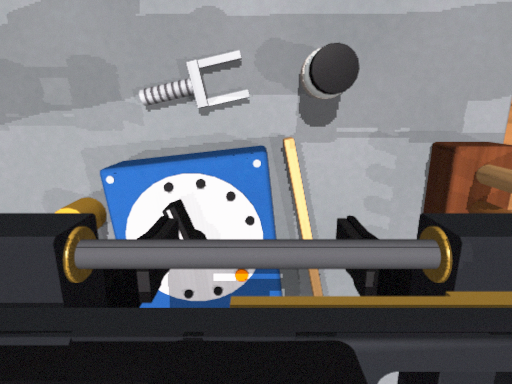

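```bash
python3 - <<'E'
import cv2
a=cv2.imread("pics/side0.png")[200:384,190:370]; cv2.imwrite("pics/side0z.png",cv2.resize(a,None,fx=3.2,fy=3.2,interpolation=cv2.INTER_CUBIC))
a=cv2.imread("pics/wrist0.png")[130:314,90:310]; cv2.imwrite("pics/wrist0z.png",cv2.resize(a,None,fx=3.2,fy=3.2,interpolation=cv2.INTER_CUBIC))
E
```

```text
(no output)
```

View pics/side0z.png

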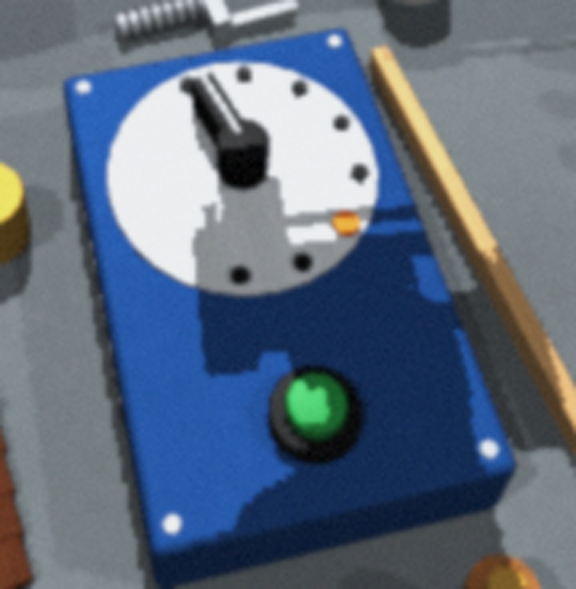

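View pics/wrist0z.png

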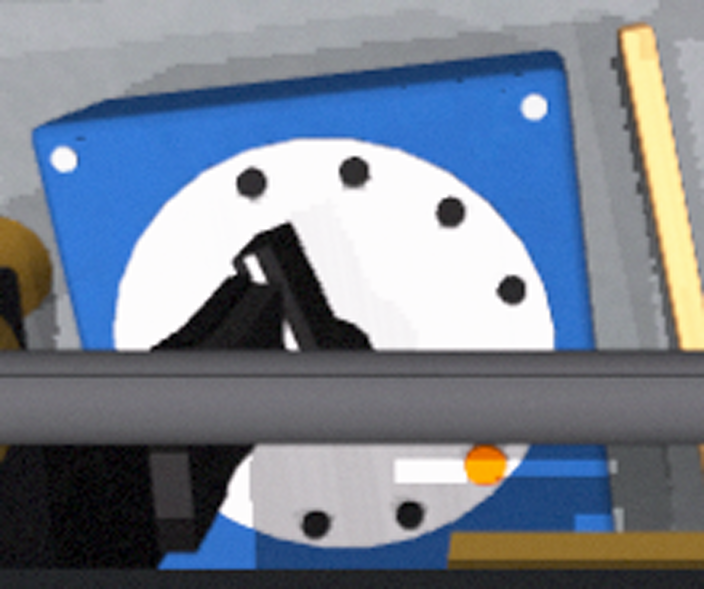

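```bash
cat > h.py <<'E'
import numpy as np
from scipy.spatial.transform import Rotation as Ro
def proj(c,P):
    R=Ro.from_euler('xyz',c['rotation'],degrees=True).as_matrix() if np.ndim(c['rotation'])==1 else np.array(c['rotation'])
    q=(np.atleast_2d(P)-c['position'])@R
    return np.c_[c['cx']+c['fx']*q[:,0]/-q[:,2], c['cy']-c['fy']*q[:,1]/-q[:,2]]
def box(p,L):
    L=np.atleast_2d(L); c,s=np.cos(p[2]),np.sin(p[2])
    return np.c_[p[0]+c*L[:,0]-s*L[:,1],p[1]+s*L[:,0]+c*L[:,1],L[:,2]]
def stud(k,r=.066,z=.065):
    a=np.radians(105-30*np.asarray(k)); return np.c_[r*np.cos(a),.05+r*np.sin(a),z+0*a]
E
cat > fit.py <<'E'
from h import *
side=dict(fx=387.3226,fy=387.3226,cx=251.3393,cy=191.6465,position=[.5178,-.4466,.6622],rotation=[41.2769,.3294,-6.2904])
wr=dict(fx=313.3947,fy=313.3947,cx=257.1674,cy=189.2423,position=[.6506,.0668,.3832],rotation=[-14.3269,.1229,-.0221])
from scipy.optimize import least_squares
L=stud([1,2,3,4,5,6,7]); L=np.r_[L,[[0,-.095,.082]]]
S=np.array([[244,75],[299,88],[341,123],[360,173],[346,222],[302,262],[240,274],[317,405]])/3.2+[190,200]
L2=stud([1,2,3,4,5,6,7])[[0,1,2,3,4,5,6]]
W=np.array([[252,183],[354,172],[451,212],[512,290],[486,465],[409,515],[316,524]])/3.2+[90,130]
# wrist: top ones
def rs(p): return (proj(side,box(p,L))-S).ravel()
def rw(ks):
    return lambda p:(proj(wr,box(p,stud(ks)))-W).ravel()
r=least_squares(rs,[.65,.05,0]);print(r.x,np.degrees(r.x[2]),r.fun.reshape(-1,2).round(1))
print("wrist", (proj(wr,box(r.x,stud(range(8)))).round(1)).tolist(), W.round(1).tolist())
E
python3 fit.py
```

```text
[ 0.5869126  -0.12331162  0.11212965] 6.424555721673951 [[-0.1 -0.2]
 [ 0.  -0. ]
 [ 0.2  0. ]
 [-0.1 -0.2]
 [ 0.   0.6]
 [ 0.1  0.2]
 [-0.   0.5]
 [-0.1 -0.7]]
wrist [[168.6, 187.1], [200.9, 183.6], [231.2, 196.2], [250.6, 220.8], [254.2, 249.9], [242.1, 275.5], [218.3, 291.4], [188.8, 294.4]] [[168.8, 187.2], [200.6, 183.8], [230.9, 196.2], [250.0, 220.6], [241.9, 275.3], [217.8, 290.9], [188.8, 293.8]]
```

```bash
cat >> fit.py <<'E'
for k in range(-0,4):
    t=box(r.x,stud([k],.05,.092))
    print(k,t.round(4),(proj(side,t)-[190,200])*3.2,(proj(wr,t)-[90,130])*3.2)
a=box(r.x,[[0,.05,.092]]);print(a,(proj(side,a)-[190,200])*3.2)
print('mark',box(r.x,stud(range(8))).round(4), 'btn',box(r.x,[[0,-.095,.082]]))
E
python3 fit.py | tail -16
```

```text
[-0.   0.5]
 [-0.1 -0.7]]
wrist [[168.6, 187.1], [200.9, 183.6], [231.2, 196.2], [250.6, 220.8], [254.2, 249.9], [242.1, 275.5], [218.3, 291.4], [188.8, 294.4]] [[168.8, 187.2], [200.6, 183.8], [230.9, 196.2], [250.0, 220.6], [241.9, 275.3], [217.8, 290.9], [188.8, 293.8]]
0 [[ 0.5631 -0.0271  0.092 ]] [[200.30792941  76.80271231]] [[249.77918077 251.56837326]]
1 [[ 0.5888 -0.0242  0.092 ]] [[244.32720698  68.63596589]] [[333.67753332 242.50620698]]
2 [[ 0.6125 -0.0345  0.092 ]] [[288.10475028  79.32712249]] [[412.74857812 274.81741067]]
3 [[ 0.6279 -0.0554  0.092 ]] [[321.19017926 106.71049642]] [[464.1065622  338.19865551]]
[[ 0.58131785 -0.07362562  0.092     ]] [[243.0168701  141.96790376]]
mark [[ 0.5572 -0.0122  0.065 ]
 [ 0.5912 -0.0084  0.065 ]
 [ 0.6225 -0.022   0.065 ]
 [ 0.6428 -0.0495  0.065 ]
 [ 0.6466 -0.0835  0.065 ]
 [ 0.6329 -0.1148  0.065 ]
 [ 0.6054 -0.1351  0.065 ]
 [ 0.5715 -0.1389  0.065 ]] btn [[ 0.5975426  -0.21771503  0.082     ]]
```

Emit:
send_rows:
  steps:
    - [[-0.022,0.01,0],[0,0,-0.0747],0]
    - [[-0.044,0.02,0.01],[0,0,-0.1494],0]
    - [[-0.066,0.03,0.02],[0,0,-0.2241],0]
    - [[-0.088,0.04,0.03],[0,0,-0.2988],0]
    - [[-0.1105,0.0492,0.04],[0,0,-0.3735],0]
  grip_force: 10

```text
time_s: 0.57
tool_pos: [0.5382, -0.0498, 0.1593]
tool_rot: [-180.0, 0.0, 21.6]
force: [-0.2, -0.8, 0.0]
grip_width: 0.0616
```

Emit:
send_rows:
  steps:
    - [[0,0,0],[0,0,0],0]
    - [[0,0,0],[0,0,0],0]
    - [[0,0,0],[0,0,0],0]
    - [[0,0,0],[0,0,0],0]
    - [[0,0,0],[0,0,0],0]

```text
time_s: 0.98
tool_pos: [0.5407, -0.0486, 0.1606]
tool_rot: [180.0, -0.1, 21.4]
force: [-0.4, -0.2, 0.3]
grip_width: 0.0283
```

```bash
cat > look.py <<'E'
from cell import env
import cv2,sys
from h import *
p=[.5869126,-.12331162,.11212965]; t=sys.argv[1]; K=float(sys.argv[2])
for n,(x,y,w,h) in dict(side=(190,180,190,190),scene=(80,180,190,130),wrist=(0,0,512,384)).items():
    c=env.read_camera(n); im=c["pixels"][:,:,::-1].copy(); f=min(800/w,600/h)
    z=cv2.resize(im[y:y+h,x:x+w],None,fx=f,fy=f,interpolation=cv2.INTER_CUBIC)
    a=np.radians(105-30*K); u=np.array([np.cos(a),np.sin(a)]);v=np.array([-u[1],u[0]])
    q=[np.r_[[0,.05]+u*r+v*s,.092] for r,s in [(0,.007),(.05,.007),(.05,-.007),(0,-.007)]]
    uv=((proj(c,box(p,np.array(q)))-[x,y])*f).astype(int)
    cv2.polylines(z,[uv],True,(255,0,255),1); cv2.imwrite(f"pics/{n}_{t}.png",z)
o=env.get_obs();print(o['time_s'],o['tool_pos'],o['tool_rot'],o['force'],o['grip_width'],o['qpos'].round(1))
E
python3 look.py a 0
```

```text
1.1333 [ 0.54012355 -0.04878703  0.1603146 ] [ 1.79994482e+02 -2.32431362e-02  2.14377043e+01] [ 0.71275324 -0.20148655 -1.32664339] 0.016399343885997543 [  7.    6.9  -5.  101.6   0.6  71.5  23.3]
```

View pics/side_a.png

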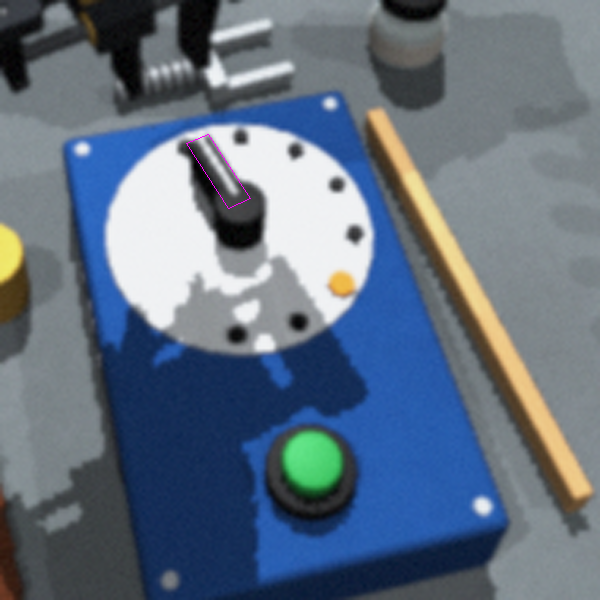

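View pics/scene_a.png

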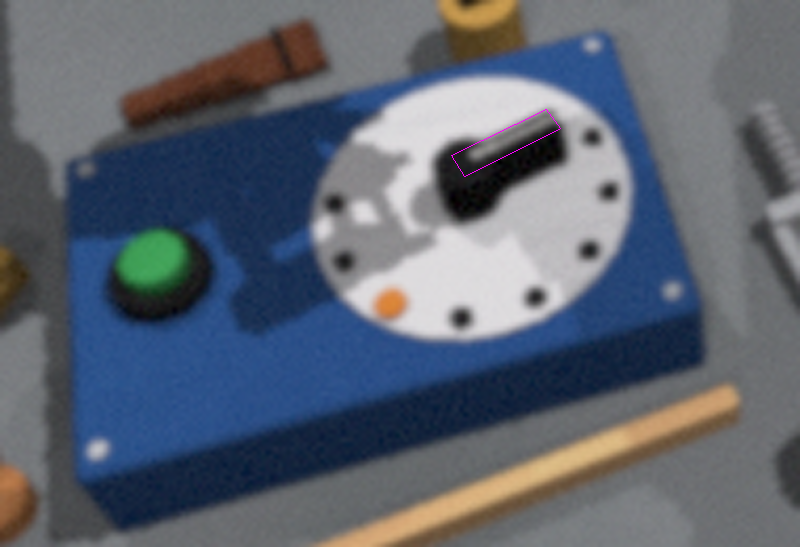

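View pics/wrist_a.png

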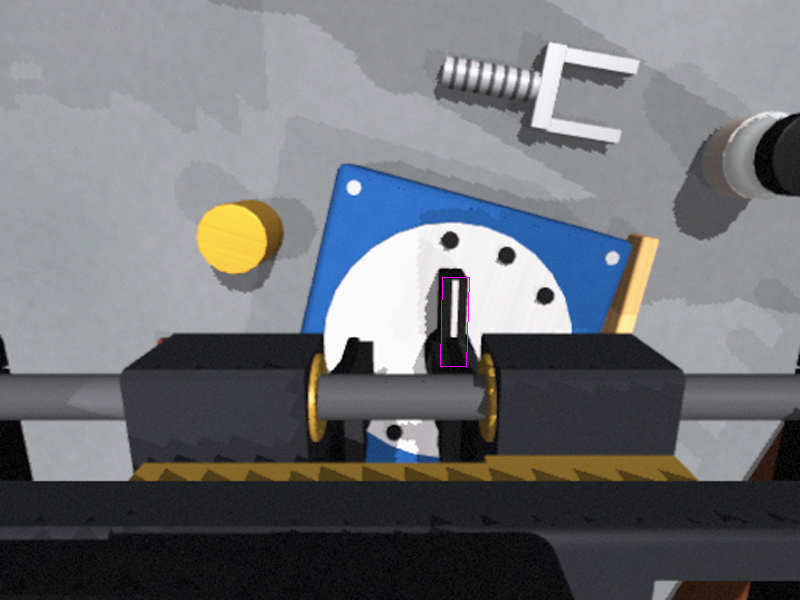

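Emit:
send_rows:
  steps:
    - [[0,0,0],[0,0,0],0]
    - [[0,0,0.025],[0,0,0],0]
    - [[0,0,0.05],[0,0,0],0]
    - [[0,0,0.07],[0,0,0],0]
    - [[0,0,0.086],[0,0,0],0]

```text
time_s: 1.55
tool_pos: [0.5388, -0.0491, 0.0724]
tool_rot: [-180.0, 0.1, 21.4]
force: [-0.6, 0.0, -0.0]
grip_width: 0.0004
```

Emit:
send_rows:
  steps:
    - [[0,0,0],[0,0,0],0]
    - [[0.0005,0,0],[0,0,0],0]
    - [[0.001,0,0],[0,0,0],0]
    - [[0.0015,0,0],[0,0,0],0]
    - [[0.002,0,0],[0,0,0],0]

```text
time_s: 1.97
tool_pos: [0.5426, -0.0485, 0.0756]
tool_rot: [179.9, -0.1, 21.4]
force: [0.5, -0.4, 0.2]
grip_width: 0.0001
```

```bash
python3 look.py b 0; python3 - <<'E'
import numpy as np
for cx in(.022,):
  for d in (2,4,6,8,10):
    t=np.radians(d);c=np.array([cx,.038]);R=np.array([[np.cos(t),-np.sin(t)],[np.sin(t),np.cos(t)]]);print(d,(c-R@c).round(4),round(t,4))
E
```

```text
2.1167 [ 0.54192256 -0.04851666  0.07490386] [ 1.79964304e+02 -6.90214641e-02  2.14029408e+01] [-0.04298591 -0.20619886  0.47527578] 0.00036961650717552436 [  6.8  11.3  -5.  106.8   1.1  61.8  22.8]
2 [ 0.0013 -0.0007] 0.0349
4 [ 0.0027 -0.0014] 0.0698
6 [ 0.0041 -0.0021] 0.1047
8 [ 0.0055 -0.0027] 0.1396
10 [ 0.0069 -0.0032] 0.1745
```

View pics/side_b.png

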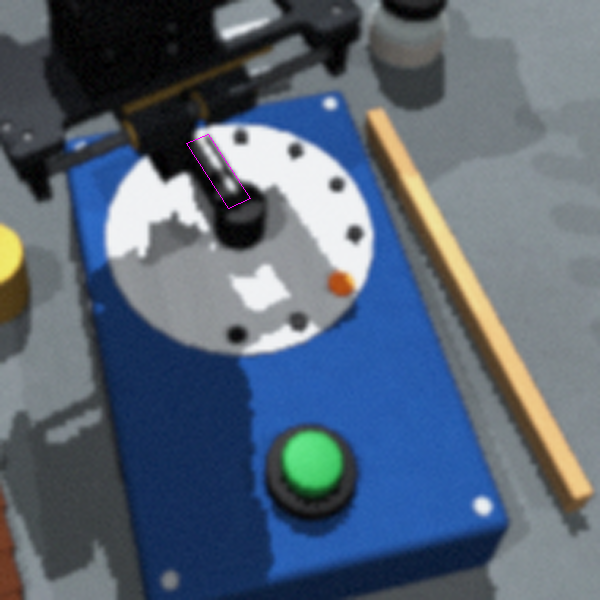

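View pics/wrist_b.png

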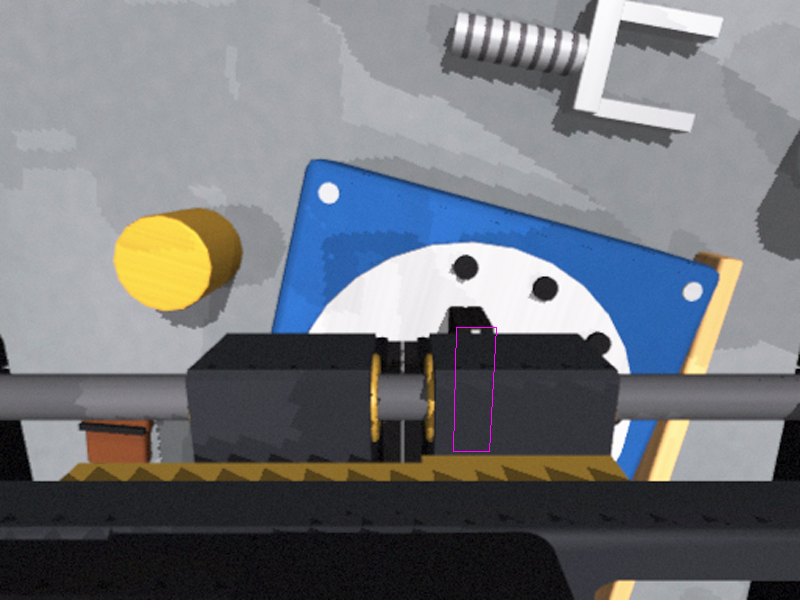

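Emit:
send_rows:
  steps:
    - [[0.0012,0,0],[0,0,0],0]
    - [[0.0024,0,0],[0,0,0],0]
    - [[0.0036,0,0],[0,0,0],0]
    - [[0.0048,0,0],[0,0,0],0]
    - [[0.006,0,0],[0,0,0],0]

```text
time_s: 2.53
tool_pos: [0.5471, -0.0463, 0.0741]
tool_rot: [-180.0, 0.0, 21.4]
force: [0.6, 0.3, -0.5]
grip_width: 0.0005
```

Emit:
send_rows:
  steps:
    - [[0.0013,-0.0007,0],[0,0,0.0349],0]
    - [[0.0027,-0.0014,0],[0,0,0.0698],0]
    - [[0.0041,-0.0021,0],[0,0,0.1047],0]
    - [[0.0055,-0.0027,0],[0,0,0.1396],0]
    - [[0.0069,-0.0032,0],[0,0,0.1745],0]

```text
time_s: 2.95
tool_pos: [0.5523, -0.0407, 0.0741]
tool_rot: [180.0, 0.0, 11.3]
force: [0.2, -0.8, 0.7]
grip_width: -0.0
```

Emit:
send_rows:
  steps:
    - [[0.0013,-0.0007,0],[0,0,0.0349],0]
    - [[0.0027,-0.0014,0],[0,0,0.0698],0]
    - [[0.0041,-0.0021,0],[0,0,0.1047],0]
    - [[0.0055,-0.0027,0],[0,0,0.1396],0]
    - [[0.0069,-0.0032,0],[0,0,0.1745],0]

```text
time_s: 3.37
tool_pos: [0.5585, -0.0362, 0.0741]
tool_rot: [180.0, 0.0, 1.3]
force: [0.1, 0.2, 0.4]
grip_width: 0.0004
```

```bash
python3 look.py c 1
```

```text
3.5167 [ 0.55843415 -0.03618729  0.07411204] [1.79997901e+02 3.47356085e-03 1.46831437e+00] [ 0.30221086 -0.17141858 -0.00122528] 0.000554324579350602 [  3.9  13.1  -3.3 104.7   0.9  62.1   1.8]
```

View pics/side_c.png

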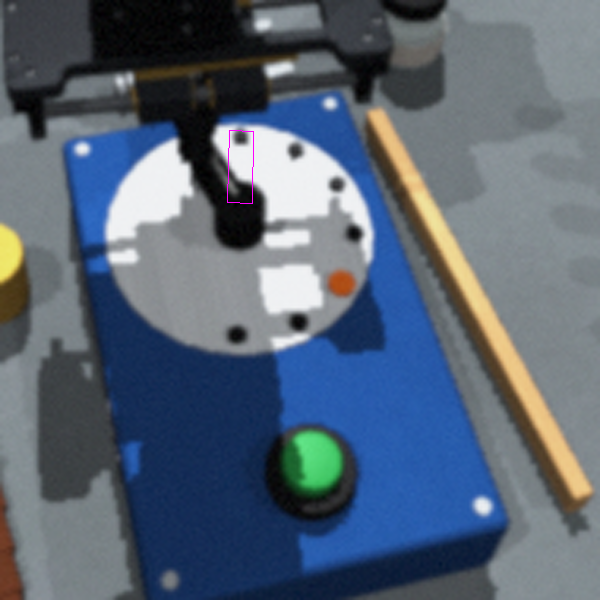

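View pics/scene_c.png

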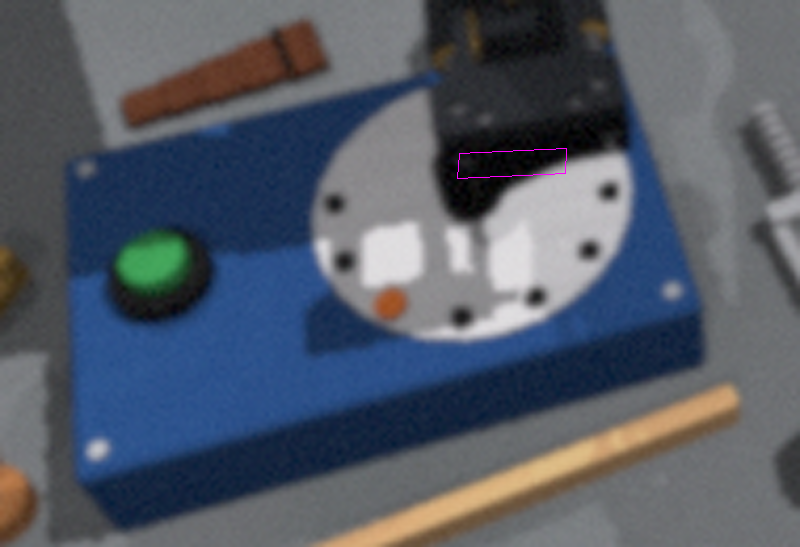

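View pics/wrist_c.png

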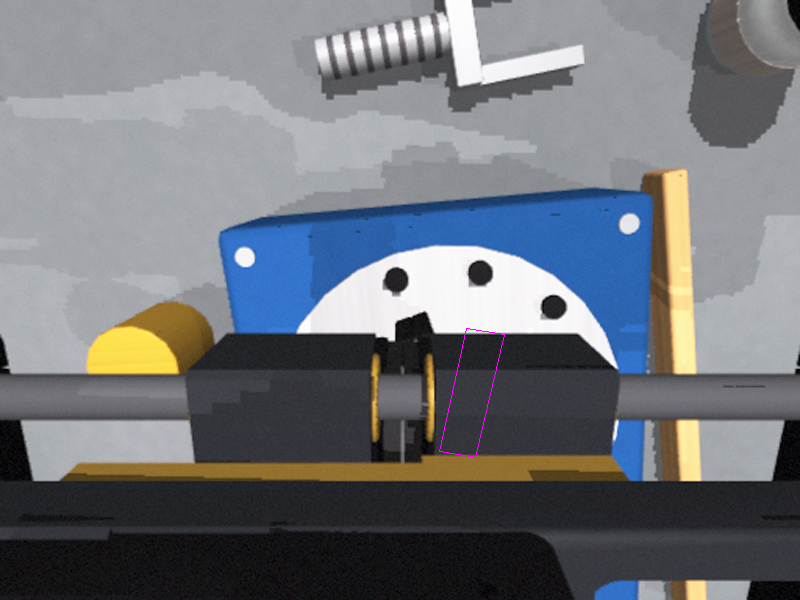

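```bash
sed -i "s/K=float(sys.argv\[2\])/Ks=[float(q) for q in sys.argv[2].split(',')]/; s/^    a=np.radians(105-30\*K);/    for K in Ks:\n     a=np.radians(105-30*K);/; s/^    q=\[/     q=[/; s/^    uv=/     uv=/; s/^    cv2.polylines(z,\[uv\],True,(255,0,255),1); /     cv2.polylines(z,[uv],True,(255,0,255),1)\n    /" look.py
sed -i "s/wrist=(0,0,512,384)/wrist=(190,160,160,120)/" look.py; python3 look.py d 0,0.3
```

```text
3.6667 [ 0.55830863 -0.03638455  0.07415355] [1.79996188e+02 1.33597227e-03 1.43952067e+00] [-0.31328078  0.38824061  0.13383249] 0.0005411998025268198 [  4.   13.1  -3.3 104.8   0.9  62.1   1.8]
```

View pics/wrist_d.png

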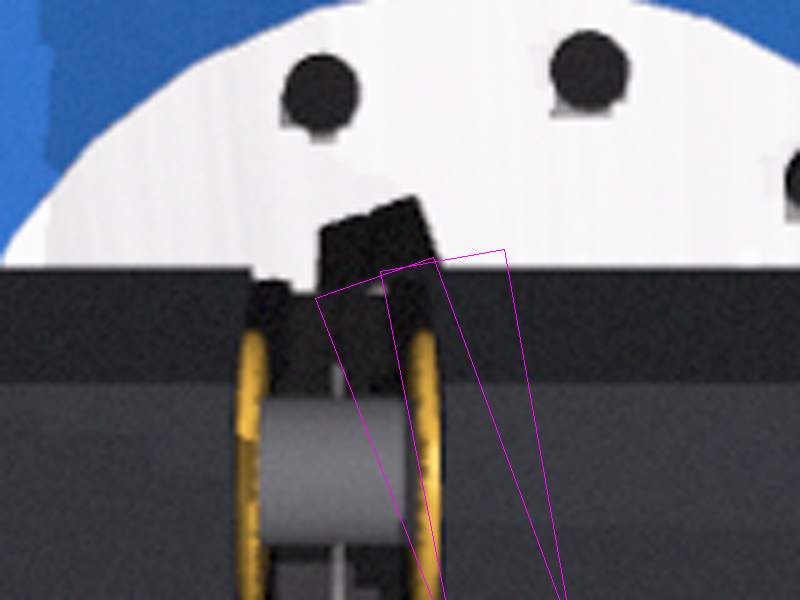

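View pics/side_d.png

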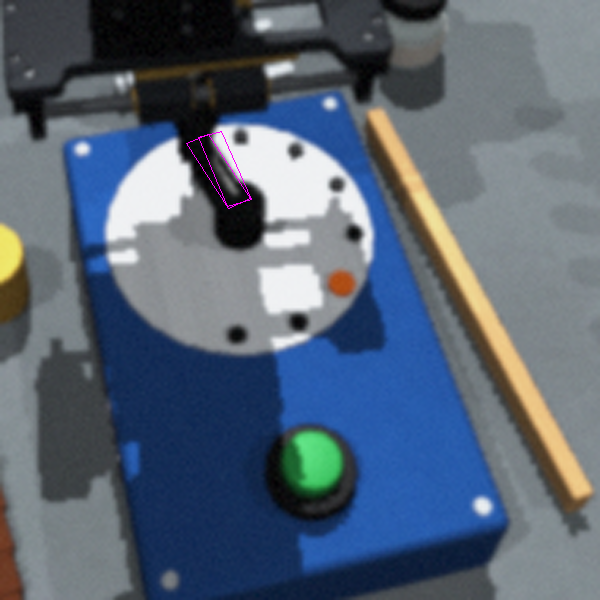

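Emit:
send_rows:
  steps:
    - [[-0.006,0,0],[0,0,0],0]
    - [[-0.01,0.003,0],[0,0,-0.116],0]
    - [[-0.01,0.006,0],[0,0,-0.233],0]
    - [[-0.01,0.0088,0],[0,0,-0.349],0]
    - [[-0.0065,0.0088,0],[0,0,-0.349],0]

```text
time_s: 4.08
tool_pos: [0.5511, -0.0462, 0.0742]
tool_rot: [180.0, 0.0, 21.5]
force: [0.8, 0.1, 0.4]
grip_width: 0.0004
```

```bash
python3 look.py e 0
```

```text
4.2333 [ 0.55216625 -0.04513581  0.07424071] [-1.79996634e+02 -1.57102046e-02  2.12308749e+01] [ 0.28824736  0.52338852 -0.16036591] 0.00013318971811626977 [  6.5  12.5  -5.1 105.5   1.2  62.   22.2]
```

View pics/wrist_e.png

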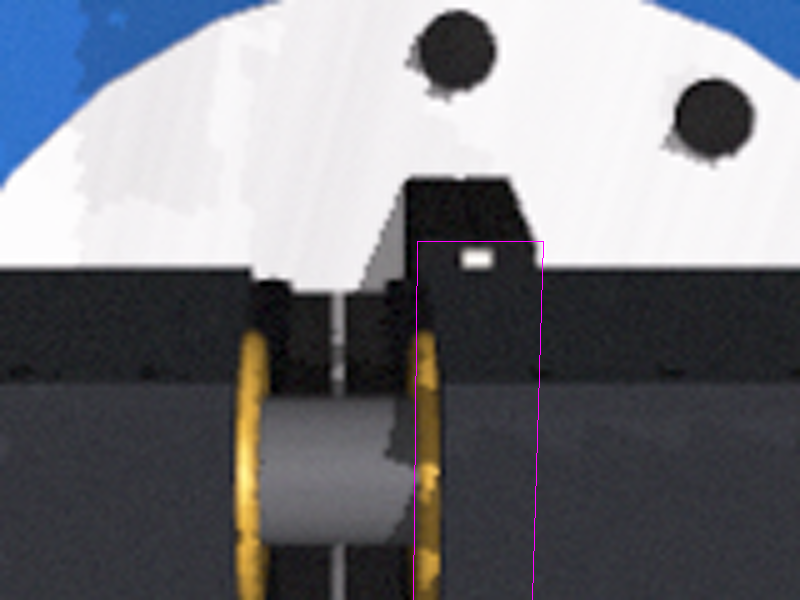

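View pics/side_e.png

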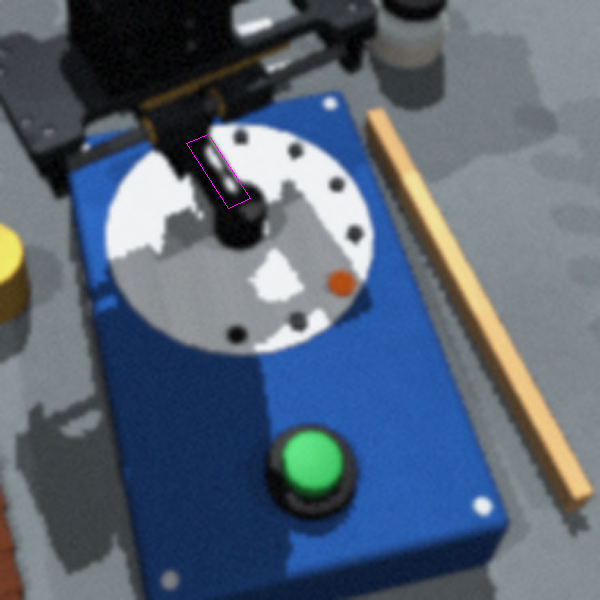

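Emit:
send_rows:
  steps:
    - [[0.001,0,0],[0,0,0],0]
    - [[0.002,0,0],[0,0,0],0]
    - [[0.003,0,0],[0,0,0],0]
    - [[0.004,0,0],[0,0,0],0]
    - [[0.004,0,0],[0,0,0],0]

```text
time_s: 4.65
tool_pos: [0.556, -0.0436, 0.0742]
tool_rot: [180.0, -0.0, 21.4]
force: [0.4, -0.5, -0.5]
grip_width: 0.0006
```

Emit:
send_rows:
  steps:
    - [[0.001,0,0],[0,0,0],0]
    - [[0.002,0,0],[0,0,0],0]
    - [[0.003,0,0],[0,0,0],0]
    - [[0.003,0,0],[0,0,0],0]
    - [[0.003,0,0],[0,0,0],0]

```text
time_s: 5.07
tool_pos: [0.5586, -0.0427, 0.0742]
tool_rot: [180.0, -0.0, 21.4]
force: [0.2, -0.3, 0.7]
grip_width: 0.0005
```

```bash
python3 look.py f 0;python3 - <<'E'
import numpy as np
for cx in(.012,.015):
  for d in (2,4,6,8,10):
    t=np.radians(d);c=np.array([cx,.037]);R=np.array([[np.cos(t),-np.sin(t)],[np.sin(t),np.cos(t)]]);print(d,(c-R@c).round(4),round(t,4))
E
```

```text
5.2167 [ 0.55854623 -0.04280856  0.07416237] [1.79994886e+02 2.25692106e-03 2.13940776e+01] [-0.37481402  0.37468889 -0.21266344] 0.0004769076703428537 [  6.2  13.3  -5.1 104.6   1.3  62.2  22. ]
2 [ 0.0013 -0.0004] 0.0349
4 [ 0.0026 -0.0007] 0.0698
6 [ 0.0039 -0.0011] 0.1047
8 [ 0.0053 -0.0013] 0.1396
10 [ 0.0066 -0.0015] 0.1745
2 [ 0.0013 -0.0005] 0.0349
4 [ 0.0026 -0.001 ] 0.0698
6 [ 0.0039 -0.0014] 0.1047
8 [ 0.0053 -0.0017] 0.1396
10 [ 0.0067 -0.002 ] 0.1745
```

View pics/wrist_f.png

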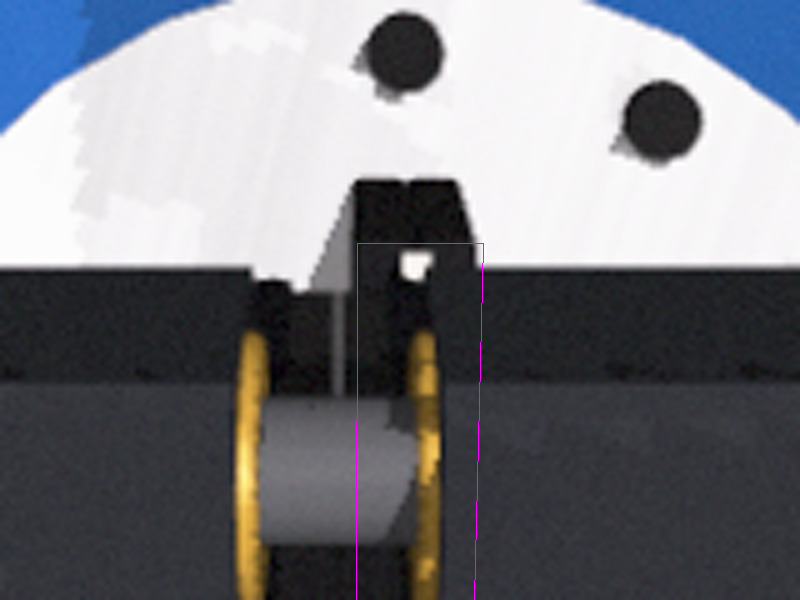

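Emit:
send_rows:
  steps:
    - [[0.0013,-0.0004,0],[0,0,0.0349],0]
    - [[0.0026,-0.0007,0],[0,0,0.0698],0]
    - [[0.0039,-0.0011,0],[0,0,0.1047],0]
    - [[0.0053,-0.0013,0],[0,0,0.1396],0]
    - [[0.0066,-0.0015,0],[0,0,0.1745],0]

```text
time_s: 5.63
tool_pos: [0.5642, -0.0389, 0.0742]
tool_rot: [180.0, -0.0, 11.3]
force: [-0.8, -0.5, -0.2]
grip_width: 0.0008
```

```bash
python3 look.py g 0,0.2
```

```text
5.7833 [ 0.56420331 -0.03885274  0.07415953] [ 1.79995594e+02 -1.66568500e-03  1.14616380e+01] [-0.15558819  0.16354886 -1.17414481] 0.00045841217771926037 [  4.9  13.8  -4.1 103.9   1.1  62.3  11.8]
```

View pics/wrist_g.png

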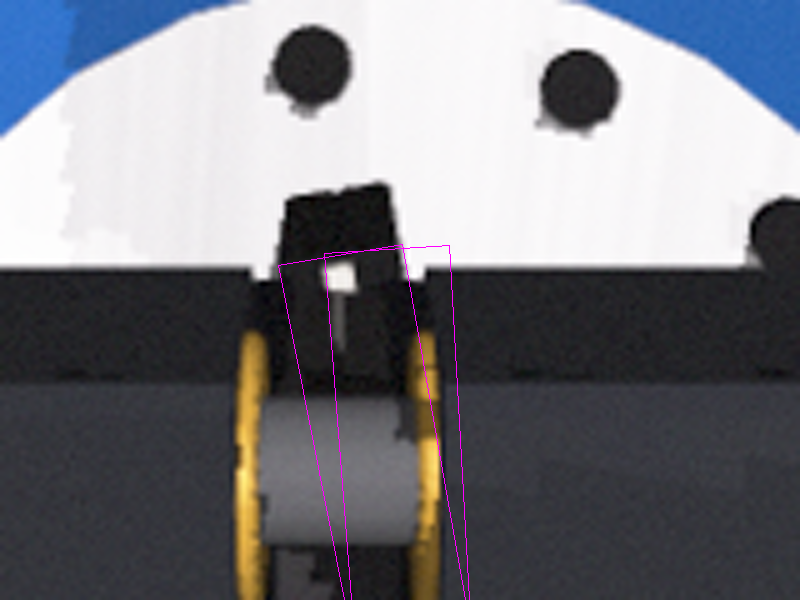

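View pics/side_g.png

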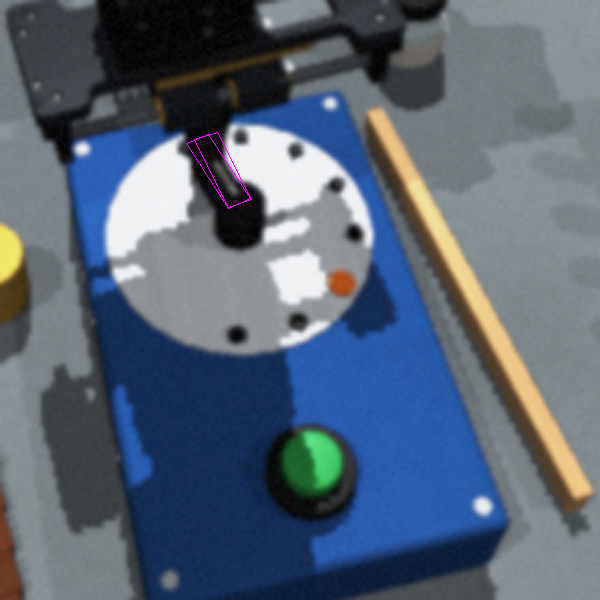

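```bash
python3 - <<'E'
from cell import env
from h import *
import cv2
o=env.get_obs(); T=o['tool_pos']; R=Ro.from_euler('xyz',o['tool_rot'],degrees=True).as_matrix()
pts=np.array([T+R@[0,0,-d] for d in (0,.0187,.04,.07)])
for n,(x,y,w,h) in dict(side=(220,150,120,90),scene=(160,150,120,90),wrist=(130,100,240,180)).items():
    c=env.read_camera(n); im=c["pixels"][:,:,::-1].copy(); f=800/w
    z=cv2.resize(im[y:y+h,x:x+w],None,fx=f,fy=f,interpolation=cv2.INTER_CUBIC)
    z=np.clip((z/255.)**.5*255,0,255).astype(np.uint8)
    uv=(proj(c,pts)-[x,y])*f; print(n,uv.round())
    for i,q in enumerate(uv): cv2.circle(z,tuple(int(v) for v in q),5,[(0,0,255),(0,255,0),(255,0,0),(255,255,0)][i],-1)
    cv2.imwrite(f"pics/{n}_h.png",z)
E
```

```text
side [[226. 566.]
 [226. 526.]
 [226. 478.]
 [226. 408.]]
scene [[312. 433.]
 [304. 396.]
 [295. 352.]
 [281. 286.]]
wrist [[421. 399.]
 [421. 437.]
 [421. 491.]
 [420. 596.]]
```

View pics/side_h.png

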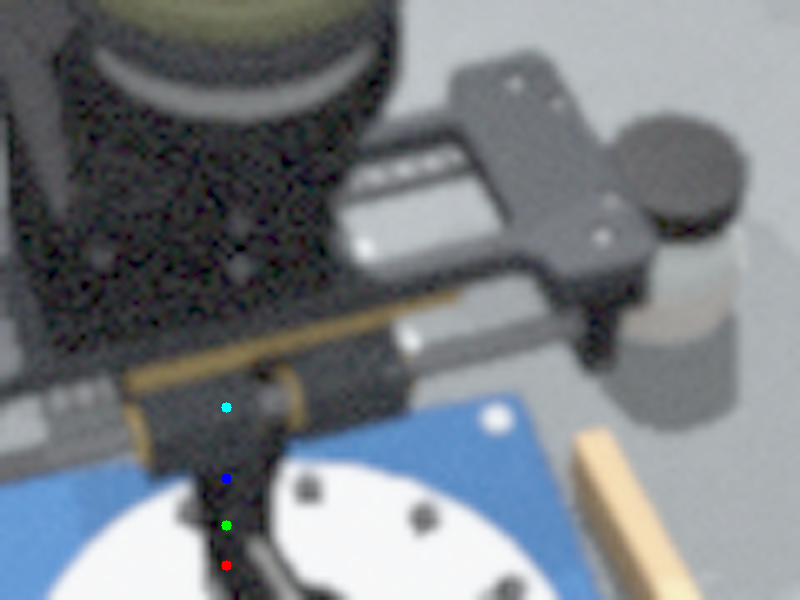

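View pics/scene_h.png

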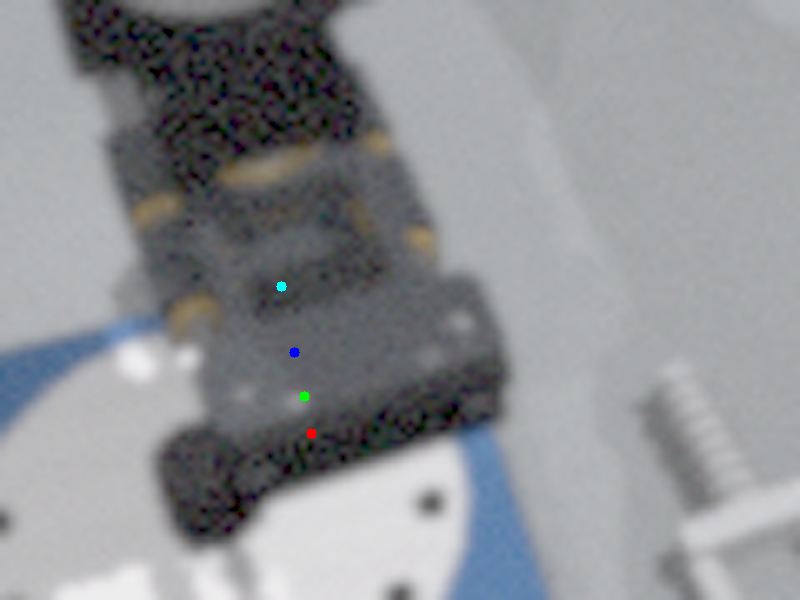

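View pics/wrist_h.png

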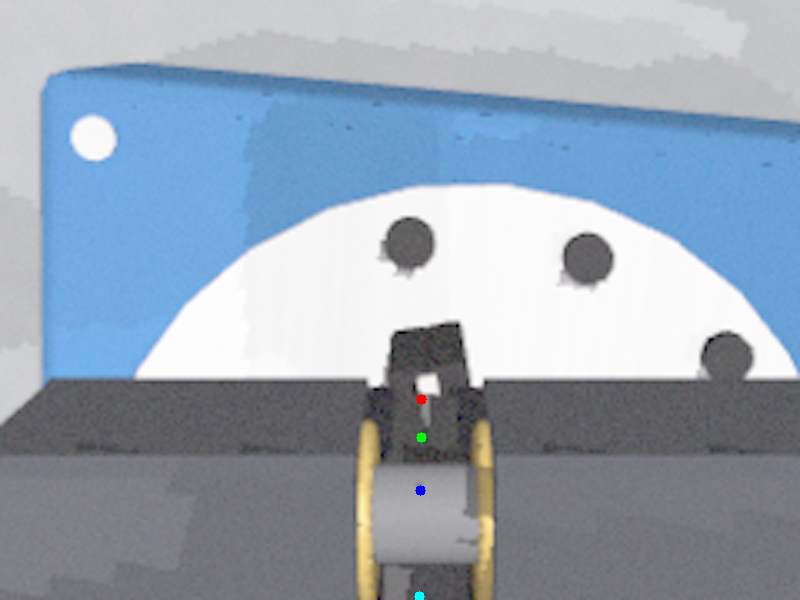

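```bash
python3 - <<'E'
import cv2,numpy as np
from h import *
side=dict(fx=387.3226,fy=387.3226,cx=251.3393,cy=191.6465,position=[.5178,-.4466,.6622],rotation=[41.2769,.3294,-6.2904])
out=[]
for n,T in dict(b=[.5417,-.0486,.0749],f=[.5585,-.0428,.0742]).items():
    z=cv2.imread(f"pics/side_{n}.png"); f=600/190
    q=((proj(side,np.array([T,np.add(T,[0,0,.018])]))-[190,180])*f-[100,90])*4
    z=cv2.resize(z[90:240,100:200+0],None,fx=4,fy=4,interpolation=cv2.INTER_CUBIC)
    z=np.clip((z/255.)**.5*255,0,255).astype(np.uint8)
    cv2.circle(z,tuple(q[0].astype(int)),4,(0,0,255),-1);cv2.circle(z,tuple(q[1].astype(int)),4,(0,255,0),-1); out.append(z)
cv2.imwrite("pics/cmp.png",np.hstack(out)[:600])
E
```

```text
(no output)
```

View pics/cmp.png

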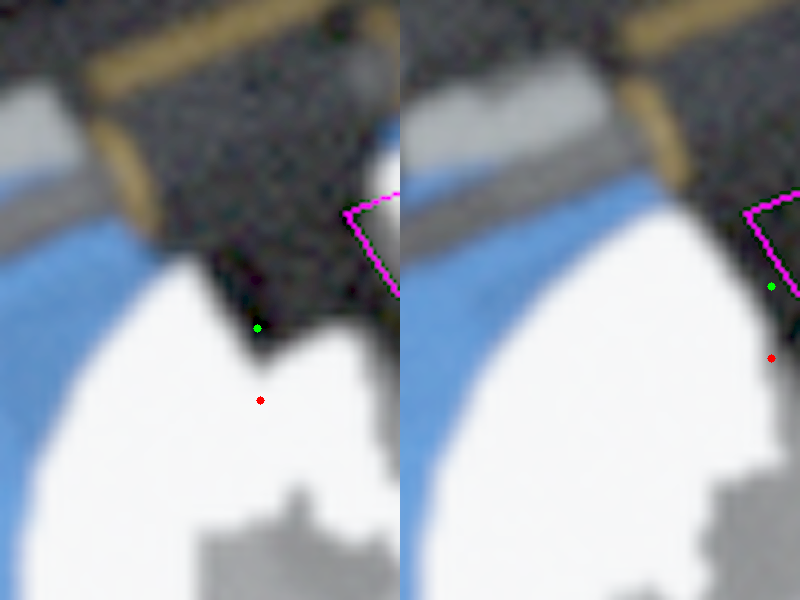

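```bash
python3 - <<'E'
import cv2,numpy as np
from h import *
side=dict(fx=387.3226,fy=387.3226,cx=251.3393,cy=191.6465,position=[.5178,-.4466,.6622],rotation=[41.2769,.3294,-6.2904])
z=cv2.imread("pics/side0.png")[70:190,230:390]; z=cv2.resize(z,None,fx=5,fy=5,interpolation=cv2.INTER_CUBIC)
z=np.clip((z/255.)**.5*255,0,255).astype(np.uint8)
for dx in(-.0435,0,.0435):
  for dz,col in ((0,(0,0,255)),(.0187,(0,255,0)),(.07,(255,0,0))):
    q=(proj(side,[.6495+dx,0,.1995+dz])[0]-[230,70])*5; cv2.circle(z,tuple(q.astype(int)),4,col,-1)
cv2.imwrite("pics/init.png",z)
E
```

```text
(no output)
```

View pics/init.png

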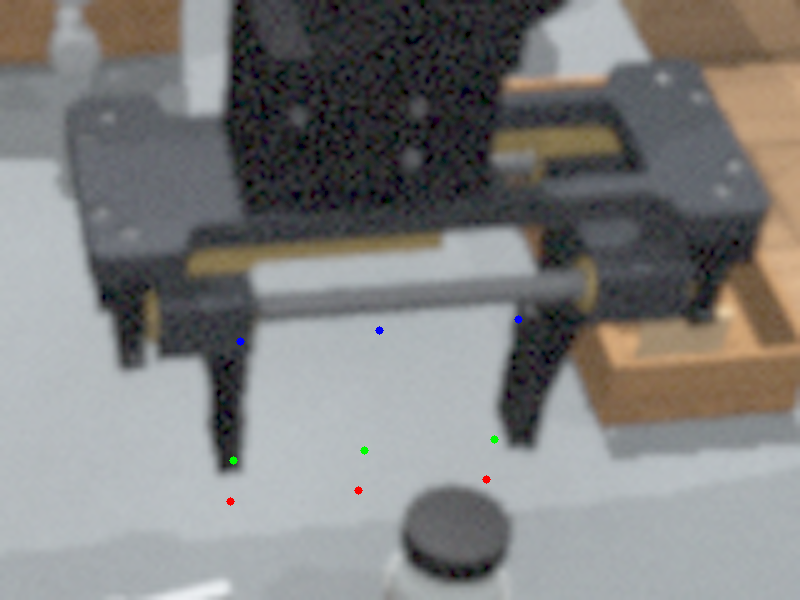

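Emit:
send_rows:
  steps:
    - [[-0.004,0.001,0],[0,0,-0.04],0]
    - [[-0.008,0.002,0],[0,0,-0.08],0]
    - [[-0.012,0.003,0],[0,0,-0.12],0]
    - [[-0.0162,0.0044,0],[0,0,-0.1745],0]
    - [[-0.0162,0.0044,0],[0,0,-0.1745],0]

```text
time_s: 6.35
tool_pos: [0.5484, -0.0471, 0.0741]
tool_rot: [180.0, 0.0, 21.5]
force: [0.2, 0.0, 0.7]
grip_width: 0.0008
```

```bash
cat > tip.py <<'E'
from cell import env
from h import *
import cv2,sys
o=env.get_obs(); T=o['tool_pos']; R=Ro.from_euler('xyz',o['tool_rot'],degrees=True).as_matrix()
print(o['time_s'],T,o['tool_rot'],o['force'])
for n,(x,y,w,h) in dict(side=(230,200,80,60),scene=(160,190,80,60)).items():
    c=env.read_camera(n); im=c["pixels"][:,:,::-1].copy(); f=800/w
    z=cv2.resize(im[y:y+h,x:x+w],None,fx=f,fy=f,interpolation=cv2.INTER_CUBIC)
    z=np.clip((z/255.)**.45*255,0,255).astype(np.uint8)
    for d,col in ((0,(0,0,255)),(float(sys.argv[2]),(0,255,0))):
      q=np.array([T+R@[a,b,-d] for a,b in ((-.007,-.0095),(-.007,.0095),(.007,.0095),(.007,-.0095))])
      uv=(proj(c,q)-[x,y])*f; cv2.polylines(z,[uv.astype(int)],True,col,1)
    cv2.imwrite(f"pics/{n}_{sys.argv[1]}.png",z)
E
python3 tip.py i .018
```

```text
6.35 [ 0.54840879 -0.04712926  0.07411231] [1.79992775e+02 4.01966004e-02 2.14529950e+01] [0.22318007 0.00954667 0.65592119]
```

View pics/side_i.png

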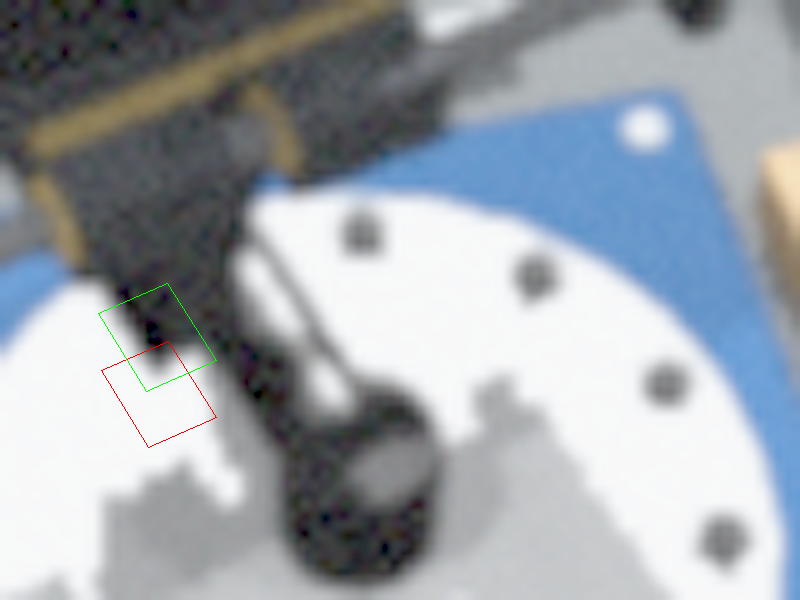

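View pics/scene_i.png

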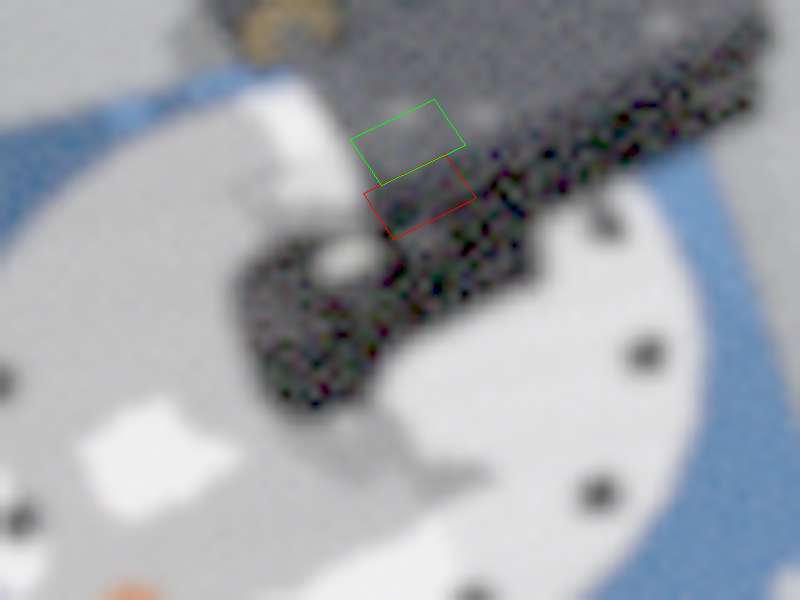

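Emit:
send_rows:
  steps:
    - [[0,0,0.002],[0,0,0],0]
    - [[0,0,0.004],[0,0,0],0]
    - [[0,0,0.006],[0,0,0],0]
    - [[0,0,0.008],[0,0,0],0]
    - [[0,0,0.01],[0,0,0],0]

```text
time_s: 6.87
tool_pos: [0.5492, -0.0463, 0.0638]
tool_rot: [-180.0, 0.0, 21.4]
force: [-0.5, 0.3, 0.1]
grip_width: 0.0005
```

Emit:
send_rows:
  steps:
    - [[0,0,0.0005],[0,0,0],0]
    - [[0,0,0.001],[0,0,0],0]
    - [[0,0,0.0015],[0,0,0],0]
    - [[0,0,0.002],[0,0,0],0]
    - [[0,0,0.0025],[0,0,0],0]

```text
time_s: 7.28
tool_pos: [0.5493, -0.0464, 0.0617]
tool_rot: [180.0, -0.0, 21.4]
force: [-0.5, 0.3, -0.5]
grip_width: 0.0006
```

```bash
python3 tip.py j .024
```

```text
7.2833 [ 0.54928265 -0.04642049  0.0617398 ] [ 1.79990762e+02 -1.38602156e-02  2.14008003e+01] [-0.47528935  0.2767278  -0.46625095]
```

View pics/side_j.png

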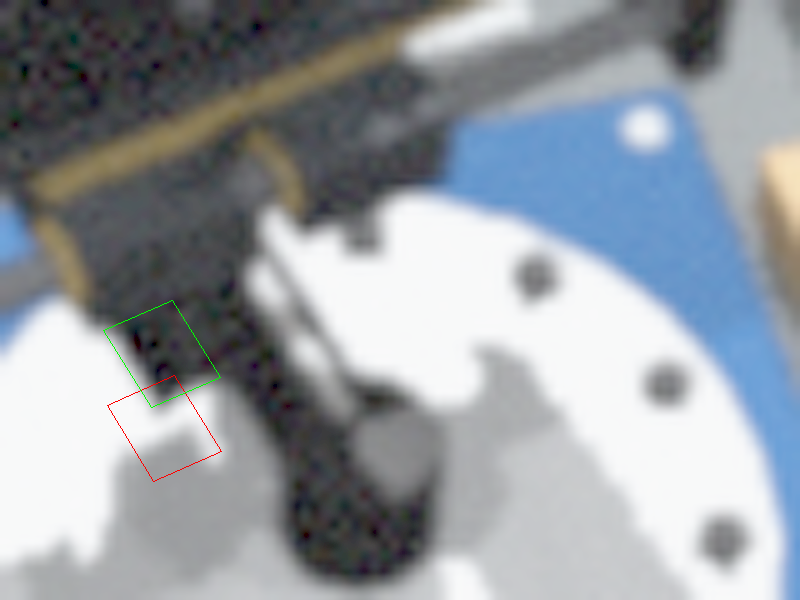

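Emit:
send_rows:
  steps:
    - [[0,0,0.0026],[0,0,0],0]
    - [[0,0,0.0052],[0,0,0],0]
    - [[0,0,0.0078],[0,0,0],0]
    - [[0,0,0.01],[0,0,0],0]
    - [[0,0,0.012],[0,0,0],0]

```text
time_s: 7.8
tool_pos: [0.549, -0.0464, 0.0493]
tool_rot: [-180.0, 0.0, 21.4]
force: [-0.1, 0.5, 0.7]
grip_width: 0.0001
```

Emit:
send_rows:
  steps:
    - [[0,0,0],[0,0,0],0]
    - [[0,0,0],[0,0,0],0]
    - [[0,0,0],[0,0,0],0]
    - [[0,0,0],[0,0,0],0]
    - [[0,0,0],[0,0,0],0]

```text
time_s: 8.22
tool_pos: [0.5493, -0.0464, 0.0498]
tool_rot: [180.0, -0.0, 21.4]
force: [0.7, -0.0, -1.0]
grip_width: 0.0008
```

```bash
python3 tip.py k .024
```

```text
8.2167 [ 0.54932461 -0.04642044  0.04983682] [ 1.79989485e+02 -1.86556903e-02  2.14026242e+01] [ 0.73478995 -0.03148149 -0.97070803]
```

View pics/side_k.png

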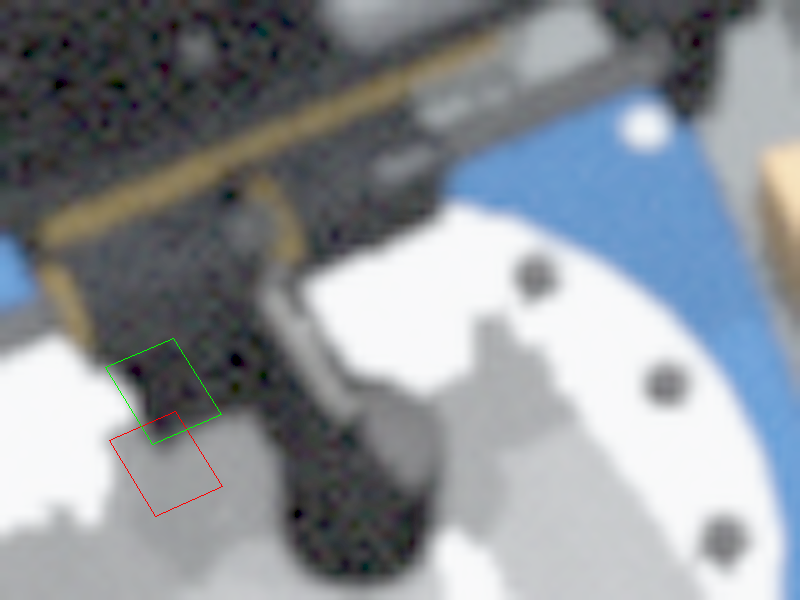

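Emit:
send_rows:
  steps:
    - [[0.001,0,0],[0,0,0],0]
    - [[0.002,0,0],[0,0,0],0]
    - [[0.003,0,0],[0,0,0],0]
    - [[0.004,0,0],[0,0,0],0]
    - [[0.005,0,0],[0,0,0],0]

```text
time_s: 8.73
tool_pos: [0.5518, -0.0453, 0.0495]
tool_rot: [-179.9, 0.3, 21.4]
force: [-8.9, -2.2, 5.7]
grip_width: 0.0006
```

Emit:
send_rows:
  steps:
    - [[0.0013,-0.0005,0],[0,0,0.0349],0]
    - [[0.0026,-0.001,0],[0,0,0.0698],0]
    - [[0.0039,-0.0014,0],[0,0,0.1047],0]
    - [[0.0053,-0.0017,0],[0,0,0.1396],0]
    - [[0.0067,-0.002,0],[0,0,0.1745],0]

```text
time_s: 9.15
tool_pos: [0.5578, -0.0404, 0.0492]
tool_rot: [-180.0, 0.2, 11.3]
force: [-4.3, 0.5, 1.9]
grip_width: 0.0006
```

```bash
python3 look.py l 0,0.3; python3 tip.py l2 .024
```

```text
9.3 [ 0.55907119 -0.04005773  0.04931483] [-1.79982628e+02  3.13110829e-02  1.14643581e+01] [-9.90251219e-01 -4.77334180e-01  7.21054253e-04] 0.0004858536315074031 [  4.9  14.8  -4.  105.8   1.2  59.4  11.9]
9.3 [ 0.55907119 -0.04005773  0.04931483] [-1.79982628e+02  3.13110829e-02  1.14643581e+01] [-9.90251219e-01 -4.77334180e-01  7.21054253e-04]
```

View pics/side_l.png

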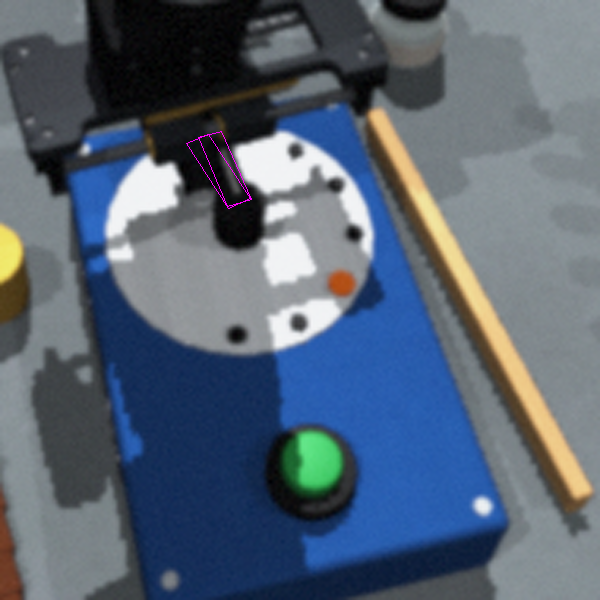

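View pics/side_l2.png

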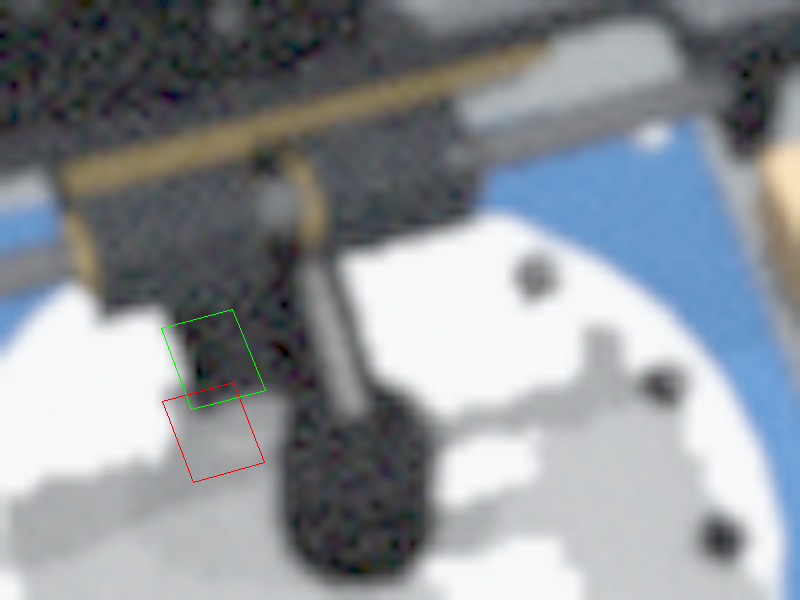

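Emit:
send_rows:
  steps:
    - [[0.001,-0.0004,0],[0,0,0.0262],0]
    - [[0.002,-0.0007,0],[0,0,0.0524],0]
    - [[0.003,-0.0011,0],[0,0,0.0785],0]
    - [[0.004,-0.0014,0],[0,0,0.1047],0]
    - [[0.005,-0.0016,0],[0,0,0.1309],0]

```text
time_s: 9.82
tool_pos: [0.5649, -0.0377, 0.05]
tool_rot: [180.0, -0.1, 3.9]
force: [-0.4, 0.2, 0.5]
grip_width: 0.0004
```

Emit:
send_rows:
  steps:
    - [[0.001,-0.0004,0],[0,0,0.0262],0]
    - [[0.002,-0.0007,0],[0,0,0.0524],0]
    - [[0.003,-0.0011,0],[0,0,0.0785],0]
    - [[0.004,-0.0014,0],[0,0,0.1047],0]
    - [[0.005,-0.0016,0],[0,0,0.1309],0]

```text
time_s: 10.23
tool_pos: [0.5685, -0.036, 0.0499]
tool_rot: [180.0, 0.1, -3.6]
force: [-3.6, -0.0, 4.1]
grip_width: 0.0003
```

```bash
python3 look.py m 1
```

```text
10.3833 [ 0.56842501 -0.03595389  0.04982236] [ 1.79986272e+02  4.16826076e-02 -3.53997517e+00] [-4.25965265 -0.52887693  2.8320998 ] 3.7136956470434055e-05 [  2.8  15.7  -2.2 104.6   0.7  59.8  -3.1]
```

View pics/side_m.png

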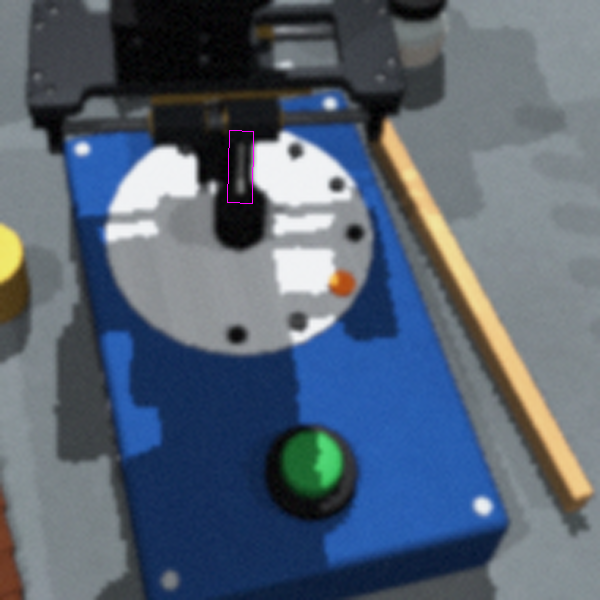

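Emit:
send_rows:
  steps:
    - [[0.001,-0.0004,0],[0,0,0.0262],0]
    - [[0.002,-0.0007,0],[0,0,0.0524],0]
    - [[0.003,-0.0011,0],[0,0,0.0785],0]
    - [[0.004,-0.0014,0],[0,0,0.1047],0]
    - [[0.005,-0.0016,0],[0,0,0.1309],0]

```text
time_s: 10.8
tool_pos: [0.5716, -0.0346, 0.0495]
tool_rot: [180.0, 0.3, -11.1]
force: [-6.9, 1.0, 3.5]
grip_width: 0.0005
```

Emit:
send_rows:
  steps:
    - [[0.001,-0.0004,0],[0,0,0.0262],0]
    - [[0.002,-0.0007,0],[0,0,0.0524],0]
    - [[0.003,-0.0011,0],[0,0,0.0785],0]
    - [[0.004,-0.0014,0],[0,0,0.1047],0]
    - [[0.005,-0.0016,0],[0,0,0.1309],0]

```text
time_s: 11.22
tool_pos: [0.5789, -0.0337, 0.0493]
tool_rot: [-180.0, 0.0, -18.6]
force: [-1.7, -0.1, 0.3]
grip_width: 0.0005
```

Emit:
send_rows:
  steps:
    - [[0.001,-0.0004,0],[0,0,0.0262],0]
    - [[0.002,-0.0007,0],[0,0,0.0524],0]
    - [[0.003,-0.0011,0],[0,0,0.0785],0]
    - [[0.004,-0.0014,0],[0,0,0.1047],0]
    - [[0.005,-0.0016,0],[0,0,0.1309],0]

```text
time_s: 11.63
tool_pos: [0.5855, -0.0338, 0.0499]
tool_rot: [-179.9, -0.1, -26.1]
force: [-0.8, -0.2, -0.3]
grip_width: 0.0007
```

```bash
python3 look.py n 2
```

```text
11.7833 [ 0.58497205 -0.03395809  0.04983842] [-1.79969994e+02 -6.67829029e-02 -2.60437892e+01] [ 0.07006115  0.52069175 -0.16938909] 0.0004234392149212661 [  0.   17.4   0.8 102.5  -0.3  60.1 -25.1]
```

View pics/side_n.png

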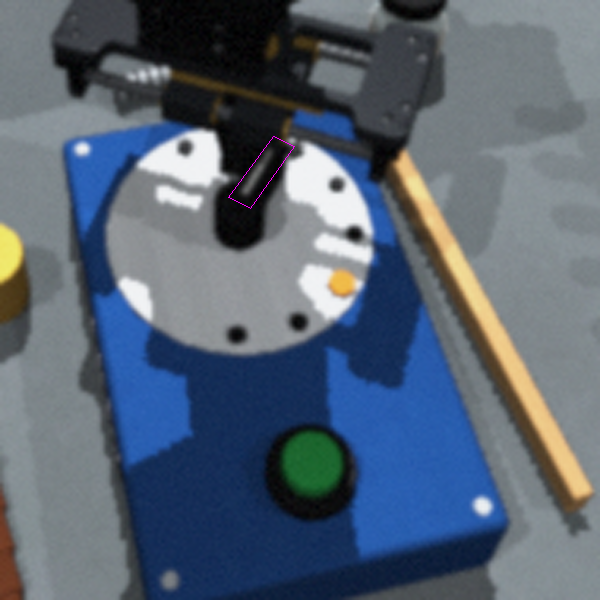

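Emit:
send_rows:
  steps:
    - [[0.001,-0.0004,0],[0,0,0.0262],0]
    - [[0.002,-0.0007,0],[0,0,0.0524],0]
    - [[0.003,-0.0011,0],[0,0,0.0785],0]
    - [[0.004,-0.0014,0],[0,0,0.1047],0]
    - [[0.005,-0.0016,0],[0,0,0.1309],0]

```text
time_s: 12.2
tool_pos: [0.5891, -0.0345, 0.0496]
tool_rot: [180.0, 0.1, -33.7]
force: [-2.3, 0.7, 1.0]
grip_width: 0.0009
```

Emit:
send_rows:
  steps:
    - [[0.001,-0.0004,0],[0,0,0.0262],0]
    - [[0.002,-0.0007,0],[0,0,0.0524],0]
    - [[0.003,-0.0011,0],[0,0,0.0785],0]
    - [[0.004,-0.0014,0],[0,0,0.1047],0]
    - [[0.005,-0.0016,0],[0,0,0.1309],0]

```text
time_s: 12.62
tool_pos: [0.5929, -0.035, 0.0493]
tool_rot: [179.9, 0.2, -41.2]
force: [-6.3, 3.5, 1.9]
grip_width: 0.0006
```

Emit:
send_rows:
  steps:
    - [[0.001,-0.0004,0],[0,0,0.0262],0]
    - [[0.002,-0.0007,0],[0,0,0.0524],0]
    - [[0.003,-0.0011,0],[0,0,0.0785],0]
    - [[0.004,-0.0014,0],[0,0,0.1047],0]
    - [[0.005,-0.0016,0],[0,0,0.1309],0]

```text
time_s: 13.03
tool_pos: [0.5994, -0.0381, 0.0493]
tool_rot: [180.0, 0.0, -48.7]
force: [-1.3, 0.5, -1.5]
grip_width: 0.0002
```

Emit:
send_rows:
  steps:
    - [[0.001,-0.0004,0],[0,0,0.0262],0]
    - [[0.002,-0.0007,0],[0,0,0.0524],0]
    - [[0.003,-0.0011,0],[0,0,0.0785],0]
    - [[0.004,-0.0014,0],[0,0,0.1047],0]
    - [[0.005,-0.0016,0],[0,0,0.1309],0]

```text
time_s: 13.45
tool_pos: [0.6049, -0.0416, 0.0502]
tool_rot: [-179.9, -0.1, -56.3]
force: [-0.0, 0.3, -0.4]
grip_width: 0.0004
```

```bash
python3 look.py o 3
```

```text
13.6 [ 0.60437779 -0.04135821  0.04994256] [-1.79969898e+02 -4.87489360e-02 -5.61258602e+01] [0.40110807 0.02114791 0.15062927] 0.0008858680272706875 [ -3.2  19.5   5.5  99.7  -2.1  60.8 -53.1]
```

View pics/side_o.png

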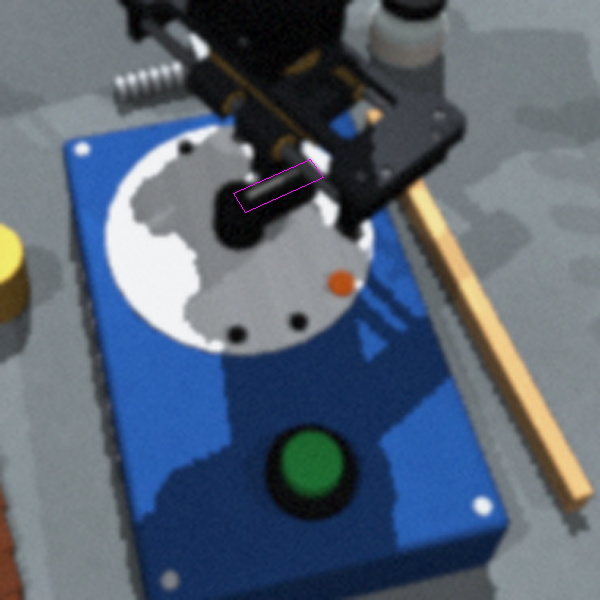

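Emit:
send_rows:
  steps:
    - [[0.001,-0.0004,0],[0,0,0.0262],0]
    - [[0.002,-0.0007,0],[0,0,0.0524],0]
    - [[0.003,-0.0011,0],[0,0,0.0785],0]
    - [[0.004,-0.0014,0],[0,0,0.1047],0]
    - [[0.005,-0.0016,0],[0,0,0.1309],0]

```text
time_s: 14.02
tool_pos: [0.608, -0.0441, 0.0497]
tool_rot: [180.0, 0.0, -63.8]
force: [-0.4, 1.1, 0.8]
grip_width: 0.0007
```

Emit:
send_rows:
  steps:
    - [[0.001,-0.0004,0],[0,0,0.0262],0]
    - [[0.002,-0.0007,0],[0,0,0.0524],0]
    - [[0.003,-0.0011,0],[0,0,0.0785],0]
    - [[0.004,-0.0014,0],[0,0,0.1047],0]
    - [[0.005,-0.0016,0],[0,0,0.1309],0]

```text
time_s: 14.43
tool_pos: [0.6104, -0.0456, 0.0495]
tool_rot: [179.9, 0.2, -71.2]
force: [-5.5, 6.4, 3.8]
grip_width: 0.0007
```

Emit:
send_rows:
  steps:
    - [[0.001,-0.0004,0],[0,0,0.0262],0]
    - [[0.002,-0.0007,0],[0,0,0.0524],0]
    - [[0.003,-0.0011,0],[0,0,0.0785],0]
    - [[0.004,-0.0014,0],[0,0,0.1047],0]
    - [[0.005,-0.0016,0],[0,0,0.1309],0]

```text
time_s: 14.85
tool_pos: [0.6141, -0.0501, 0.0494]
tool_rot: [179.9, 0.2, -78.7]
force: [-3.9, 5.4, 1.7]
grip_width: 0.0004
```

Emit:
send_rows:
  steps:
    - [[0.001,-0.0004,0],[0,0,0.0262],0]
    - [[0.002,-0.0007,0],[0,0,0.0524],0]
    - [[0.003,-0.0011,0],[0,0,0.0785],0]
    - [[0.004,-0.0014,0],[0,0,0.1047],0]
    - [[0.005,-0.0016,0],[0,0,0.1309],0]

```text
time_s: 15.27
tool_pos: [0.6179, -0.0579, 0.0498]
tool_rot: [-179.9, -0.1, -86.3]
force: [0.1, -0.7, -0.3]
grip_width: 0.0008
```

```bash
python3 look.py p 4
```

```text
15.4167 [ 0.6178642  -0.0579763   0.04988556] [-1.79944843e+02 -7.06703010e-02 -8.61594221e+01] [ 0.58790197  0.37675032 -0.10668018] 0.0006930302946815681 [ -5.8  21.2  10.6  97.7  -4.3  61.4 -80. ]
```

View pics/side_p.png

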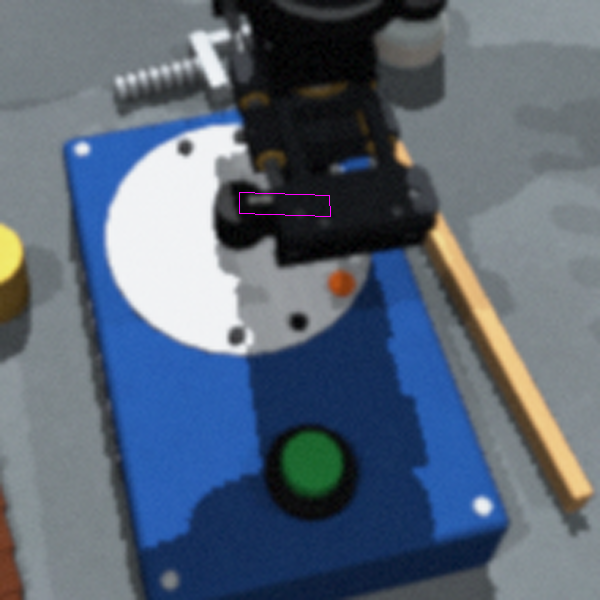

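Emit:
send_rows:
  steps:
    - [[0.001,-0.0004,0],[0,0,0.0262],0]
    - [[0.002,-0.0007,0],[0,0,0.0524],0]
    - [[0.003,-0.0011,0],[0,0,0.0785],0]
    - [[0.004,-0.0014,0],[0,0,0.1047],0]
    - [[0.005,-0.0016,0],[0,0,0.1309],0]

```text
time_s: 15.83
tool_pos: [0.6195, -0.0617, 0.0498]
tool_rot: [-180.0, -0.0, -93.7]
force: [-0.2, -0.1, 0.0]
grip_width: 0.0007
```

Emit:
send_rows:
  steps:
    - [[0.001,-0.0004,0],[0,0,0.0262],0]
    - [[0.002,-0.0007,0],[0,0,0.0524],0]
    - [[0.003,-0.0011,0],[0,0,0.0785],0]
    - [[0.004,-0.0014,0],[0,0,0.1047],0]
    - [[0.005,-0.0016,0],[0,0,0.1309],0]

```text
time_s: 16.25
tool_pos: [0.6206, -0.0647, 0.0498]
tool_rot: [180.0, 0.1, -101.2]
force: [-1.4, 5.8, 2.1]
grip_width: 0.0005
```

Emit:
send_rows:
  steps:
    - [[0.001,-0.0004,0],[0,0,0.0262],0]
    - [[0.002,-0.0007,0],[0,0,0.0524],0]
    - [[0.003,-0.0011,0],[0,0,0.0785],0]
    - [[0.004,-0.0014,0],[0,0,0.1047],0]
    - [[0.005,-0.0016,0],[0,0,0.1309],0]

```text
time_s: 16.67
tool_pos: [0.6214, -0.0714, 0.0497]
tool_rot: [-180.0, 0.0, -108.7]
force: [-0.4, 1.3, -0.4]
grip_width: 0.0005
```

Emit:
send_rows:
  steps:
    - [[0.0005,-0.0002,0],[0,0,0.0131],0]
    - [[0.001,-0.0004,0],[0,0,0.0262],0]
    - [[0.0015,-0.0006,0],[0,0,0.0393],0]
    - [[0.002,-0.0007,0],[0,0,0.0524],0]
    - [[0.002,-0.0007,0],[0,0,0.0524],0]

```text
time_s: 17.08
tool_pos: [0.6212, -0.0757, 0.0497]
tool_rot: [-180.0, -0.1, -111.7]
force: [-0.6, 0.0, -0.1]
grip_width: 0.0008
```

```bash
python3 look.py q 5
```

```text
17.2333 [ 0.62124818 -0.0747145   0.04970029] [-1.79979037e+02 -2.80372303e-02 -1.11624174e+02] [-0.08461464  1.32765758 -0.19167049] 0.00028052465481017753 [  -7.9   22.1   15.2   97.    -6.4   61.7 -102.4]
```

View pics/side_q.png

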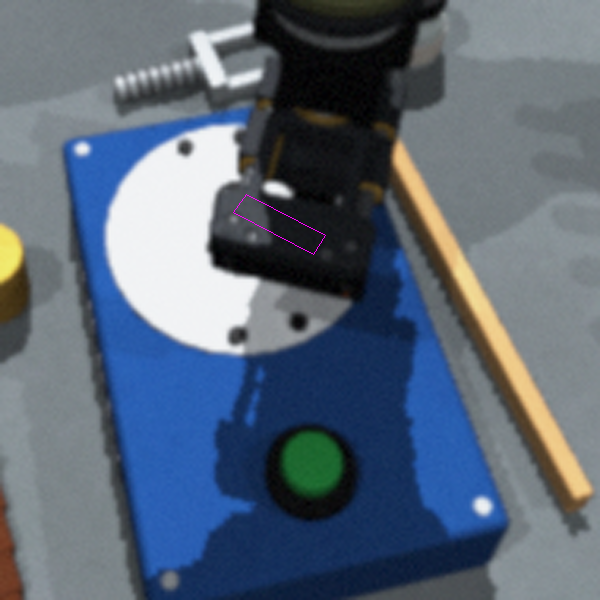

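View pics/scene_q.png

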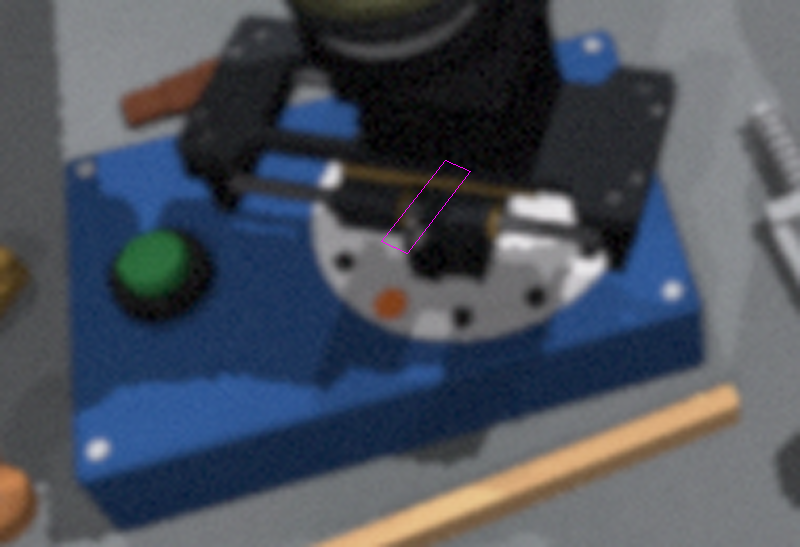

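Emit:
send_rows:
  steps:
    - [[-0.002,0,0],[0,0,0],0]
    - [[-0.006,0,0],[0,0,0],0]
    - [[-0.01,0,-0.005],[0,0,0],0]
    - [[-0.012,0,-0.03],[0,0,0],0]
    - [[-0.012,0,-0.06],[0,0,0],0]

```text
time_s: 17.65
tool_pos: [0.624, -0.0611, 0.1081]
tool_rot: [179.7, -0.1, -111.5]
force: [1.0, 0.6, 0.8]
grip_width: 0.0005
```

Emit:
send_rows:
  steps:
    - [[0,0,-0.03],[0,0,-0.1],0]
    - [[0,0,-0.05],[0,0,-0.2],0]
    - [[-0.02,0,-0.05],[0,0,-0.3],0]
    - [[-0.04,0,-0.05],[0,0,-0.4],0]
    - [[-0.06,0,-0.05],[0,0,-0.5],0]

```text
time_s: 18.07
tool_pos: [0.6486, -0.0061, 0.1612]
tool_rot: [-179.9, 0.0, -82.7]
force: [-0.5, -0.2, -0.3]
grip_width: 0.0005
```

```bash
python3 look.py r 5
```

```text
18.2167 [ 0.64815113 -0.0039603   0.15982509] [-1.79978618e+02  6.06287733e-02 -8.27464083e+01] [-0.03012823 -0.2569996   0.14099872] 0.0003619431143592297 [ -9.9  19.3  10.   87.   -3.5  74.1 -82.2]
```

View pics/side_r.png

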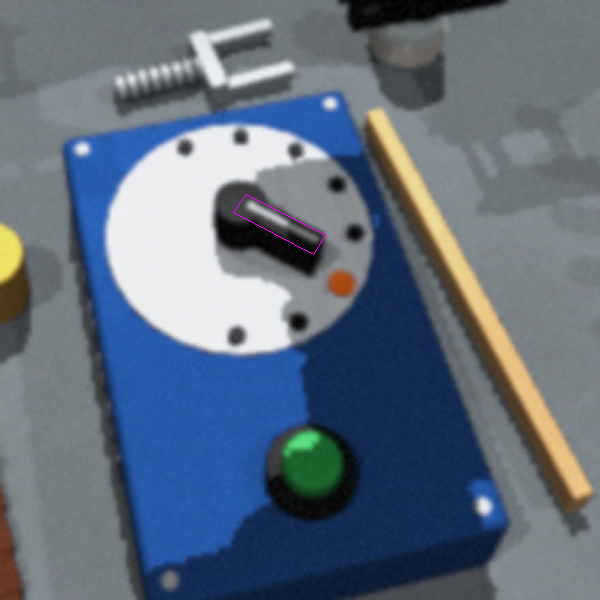

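View pics/scene_r.png

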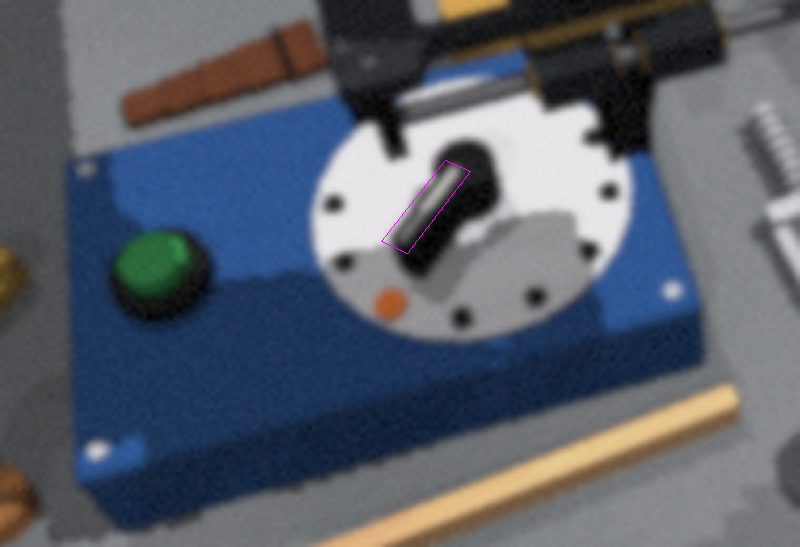

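Emit:
send_rows:
  steps:
    - [[0.03,0.011,0],[0,0,0],0]
    - [[0.065,0.024,0],[0,0,0],0]
    - [[0.1,0.038,0],[0,0,0],0]
    - [[0.135,0.051,0],[0,0,0],0]
    - [[0.17,0.064,0],[0,0,0],0]

```text
time_s: 18.63
tool_pos: [0.6038, -0.1866, 0.1601]
tool_rot: [180.0, -0.1, -83.1]
force: [1.2, -0.4, 0.4]
grip_width: 0.0003
```

Emit:
send_rows:
  steps:
    - [[0.0359,0.0135,0],[0,0,-0.1],0]
    - [[0.0359,0.0135,0],[0,0,-0.2],0]
    - [[0.0359,0.0135,0],[0,0,-0.3],0]
    - [[0.0359,0.0135,0],[0,0,-0.4],0]
    - [[0.0359,0.0135,0],[0,0,-0.5],0]

```text
time_s: 19.05
tool_pos: [0.5952, -0.2226, 0.1599]
tool_rot: [180.0, -0.0, -54.2]
force: [0.6, 0.3, -0.6]
grip_width: 0.0007
```

Emit:
send_rows:
  steps:
    - [[0,0,0],[0,0,-0.1],0]
    - [[0,0,0],[0,0,-0.2],0]
    - [[0,0,0],[0,0,-0.3],0]
    - [[0,0,0],[0,0,-0.4],0]
    - [[0,0,0.01],[0,0,-0.5],0]

```text
time_s: 19.47
tool_pos: [0.5967, -0.2228, 0.1519]
tool_rot: [180.0, -0.2, -25.6]
force: [0.7, -0.4, -0.2]
grip_width: 0.0004
```

Emit:
send_rows:
  steps:
    - [[0,0,0.01],[0,0,-0.1],0]
    - [[0,0,0.02],[0,0,-0.2],0]
    - [[0,0,0.03],[0,0,-0.3],0]
    - [[0,0,0.04],[0,0,-0.4],0]
    - [[0,0,0.05],[0,0,-0.443],0]

```text
time_s: 19.88
tool_pos: [0.5953, -0.2223, 0.0994]
tool_rot: [179.9, 0.0, -0.2]
force: [-0.2, -0.6, -0.1]
grip_width: 0.0002
```

```bash
sed -i 's/side=(230,200,80,60),scene=(160,190,80,60)/side=(240,240,120,90),scene=(60,190,120,90)/' tip.py; python3 tip.py s .025
```

```text
19.8833 [ 0.5953348  -0.2223202   0.09942029] [ 1.79948477e+02  2.03797635e-02 -1.85348830e-01] [-0.18385206 -0.59276471 -0.12907903]
```

View pics/side_s.png

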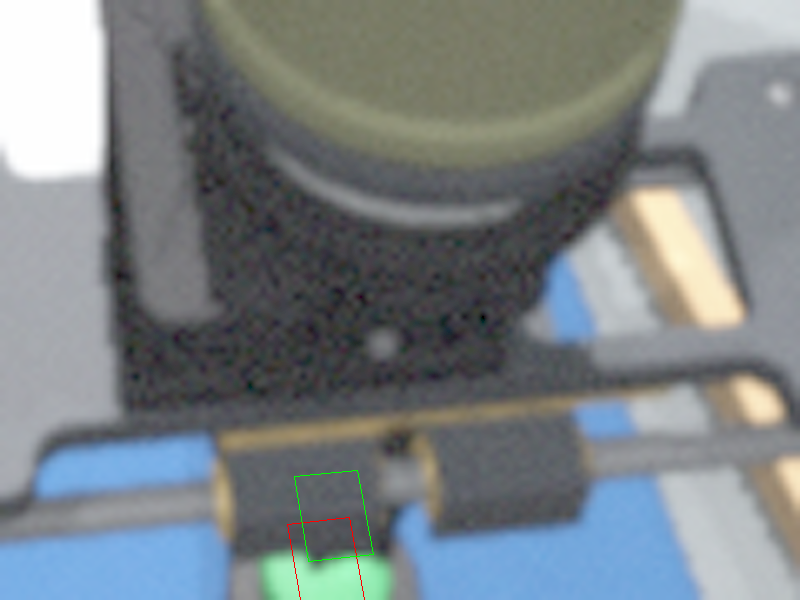

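View pics/scene_s.png

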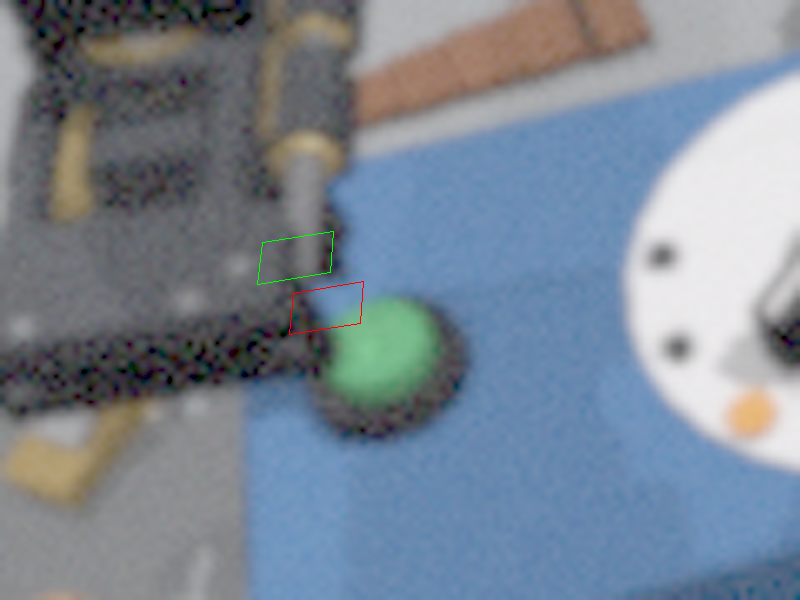

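Emit:
send_rows:
  steps:
    - [[0,0,0],[0,0,0],0]
    - [[0,0,0],[0,0,0],0]
    - [[0,0,0],[0,0,0],0]
    - [[0,0,0],[0,0,0],0]
    - [[0,0,0],[0,0,0],0]

```text
time_s: 20.4
tool_pos: [0.5964, -0.2211, 0.1003]
tool_rot: [180.0, -0.1, -0.3]
force: [0.4, -1.1, -0.3]
grip_width: 0.0002
```

```bash
sed -i 's/side=(240,240,120,90),scene=(60,190,120,90)/side=(260,290,80,60),scene=(80,210,80,60),wrist=(180,190,160,120)/; s/\*\*.45/**.35/' tip.py; python3 tip.py t .025
```

```text
20.4 [ 0.59641568 -0.22112738  0.10029479] [ 1.79977579e+02 -5.28980991e-02 -3.00328379e-01] [ 0.41528844 -1.08836801 -0.29533041]
```

View pics/side_t.png

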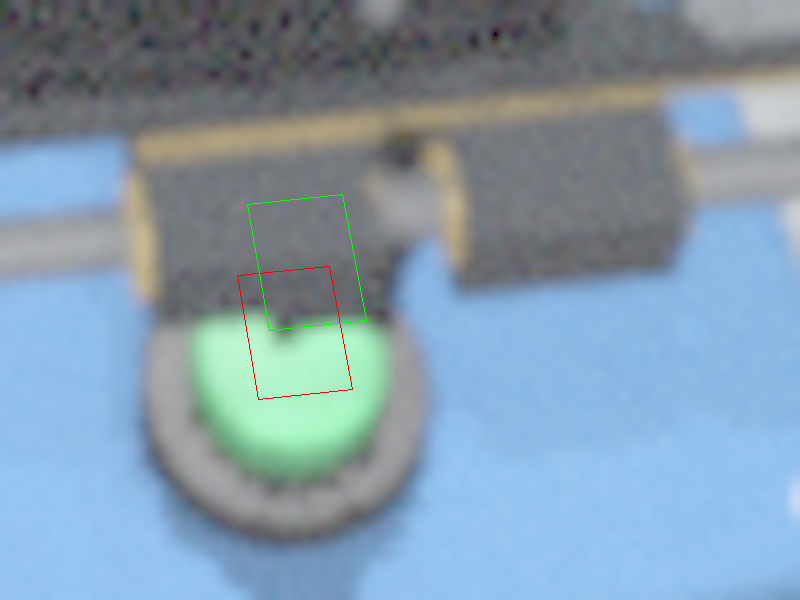

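View pics/scene_t.png

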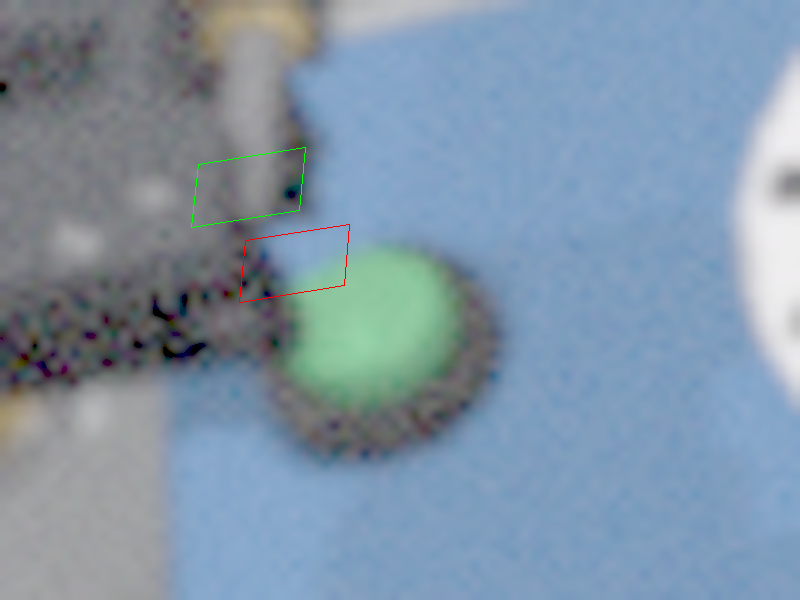

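View pics/wrist_t.png

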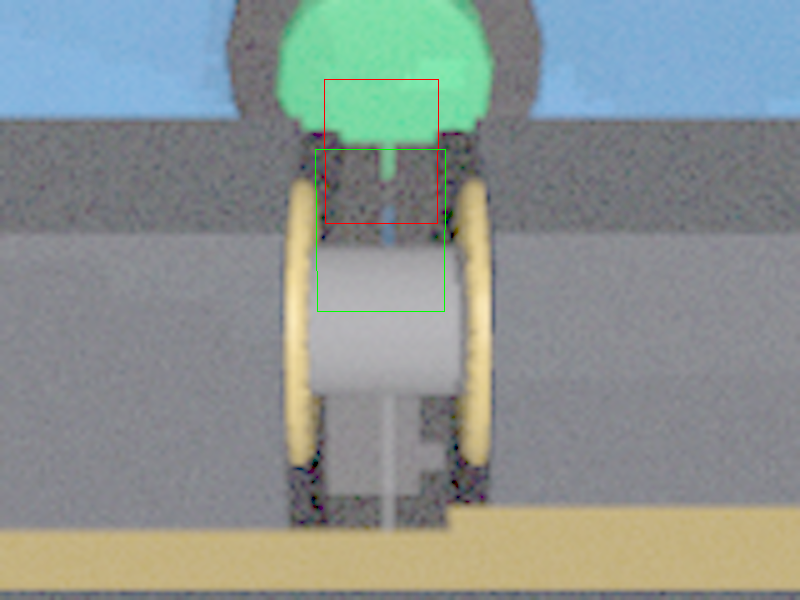

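Emit:
send_rows:
  steps:
    - [[0,-0.003,0.008],[0,0,0],0]
    - [[0,-0.003,0.016],[0,0,0],0]
    - [[0,-0.003,0.024],[0,0,0],0]
    - [[0,-0.003,0.032],[0,0,0],0]
    - [[0,-0.003,0.037],[0,0,0],0]

```text
time_s: 20.97
tool_pos: [0.5951, -0.2177, 0.0607]
tool_rot: [-180.0, 0.1, -0.3]
force: [0.5, 0.7, 0.0]
grip_width: 0.0004
```

Emit:
send_rows:
  steps:
    - [[0,0,0.001],[0,0,0],0]
    - [[0,0,0.002],[0,0,0],0]
    - [[0,0,0.003],[0,0,0],0]
    - [[0,0,0.004],[0,0,0],0]
    - [[0,0,0.005],[0,0,0],0]

```text
time_s: 21.38
tool_pos: [0.5962, -0.2181, 0.0582]
tool_rot: [180.0, -0.0, -0.3]
force: [-1.8, 0.1, 2.7]
grip_width: 0.0003
```

Emit:
send_rows:
  steps:
    - [[0,0,0.001],[0,0,0],0]
    - [[0,0,0.002],[0,0,0],0]
    - [[0,0,0.003],[0,0,0],0]
    - [[0,0,0.004],[0,0,0],0]
    - [[0,0,0.004],[0,0,0],0]

```text
time_s: 21.8
tool_pos: [0.5962, -0.2182, 0.0541]
tool_rot: [180.0, -0.0, -0.3]
force: [-2.4, 0.1, 4.8]
grip_width: 0.0007
```

Emit:
send_rows:
  steps:
    - [[0,0,0.0005],[0,0,0],0]
    - [[0,0,0.001],[0,0,0],0]
    - [[0,0,0.0015],[0,0,0],0]
    - [[0,0,0.002],[0,0,0],0]
    - [[0,0,0.002],[0,0,0],0]

```text
time_s: 22.22
tool_pos: [0.5963, -0.2182, 0.0539]
tool_rot: [180.0, -0.0, -0.3]
force: [-5.7, 1.2, 13.4]
grip_width: 0.0005
```

Emit:
send_rows:
  steps:
    - [[0,0,0.0005],[0,0,0],0]
    - [[0,0,0.001],[0,0,0],0]
    - [[0,0,0.0015],[0,0,0],0]
    - [[0,0,0.002],[0,0,0],0]
    - [[0,0,0.002],[0,0,0],0]

```text
time_s: 22.63
tool_pos: [0.5964, -0.2182, 0.0537]
tool_rot: [180.0, -0.1, -0.3]
force: [-8.1, 3.8, 22.6]
grip_width: 0.0004
```

```bash
python3 tip.py u .025
```

```text
22.6333 [ 0.59640441 -0.21816435  0.05374957] [ 1.79996814e+02 -6.57743867e-02 -2.87903981e-01] [-8.06863162  3.78976666 22.59761813]
```

View pics/side_u.png

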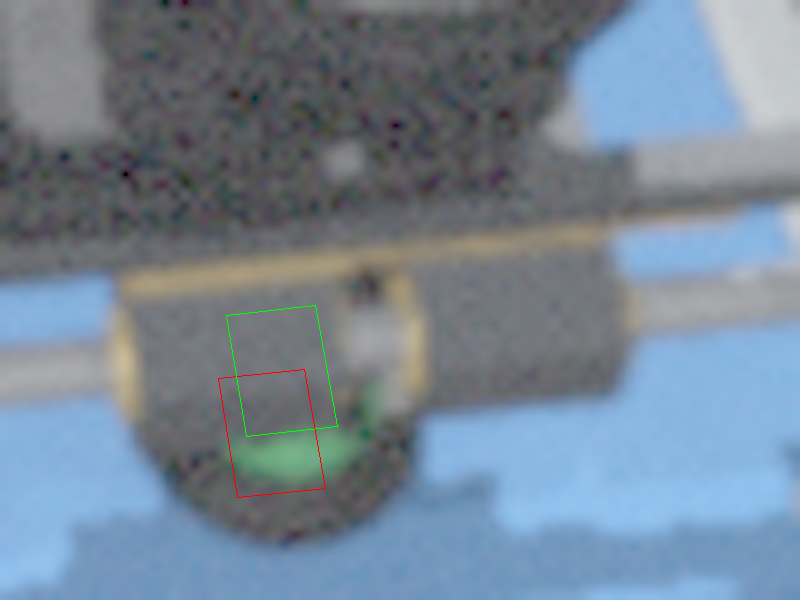

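Emit:
send_rows:
  steps:
    - [[0,0,-0.004],[0,0,0],0]
    - [[0,0,-0.01],[0,0,0],0]
    - [[0,0,-0.03],[0,0,0],0]
    - [[0,0,-0.06],[0,0,0],0]
    - [[0,0,-0.1],[0,0,0],0]

```text
time_s: 23.2
tool_pos: [0.5942, -0.2172, 0.1471]
tool_rot: [-179.9, 0.3, -0.3]
force: [0.8, -0.3, 0.2]
grip_width: 0.0009
```

Emit:
send_rows:
  steps:
    - [[-0.02,0,-0.03],[0,0,0],0]
    - [[-0.05,0,-0.03],[0,0,0],0]
    - [[-0.08,0,-0.03],[0,0,0],0]
    - [[-0.1,0,-0.03],[0,0,0],0]
    - [[-0.1,0,-0.03],[0,0,0],0]

```text
time_s: 23.62
tool_pos: [0.4926, -0.2186, 0.1797]
tool_rot: [180.0, 0.1, -0.4]
force: [-0.1, -1.0, -0.3]
grip_width: 0.0004
```

```bash
python3 look.py v 5; python3 - <<'E'
from cell import env
import cv2
for n in("side","scene"): cv2.imwrite(f"pics/{n}_vf.png",env.read_camera(n)["pixels"][:,:,::-1])
E
```

```text
23.7667 [ 0.49690641 -0.21735464  0.17964063] [ 1.79995321e+02 -7.45936571e-02 -2.60548524e-01] [-0.50236949 -0.44071521  0.12341745] 0.0006991618069926132 [ 15.4   5.8   5.8 100.5  -0.6  73.6  21.1]
```

View pics/side_v.png

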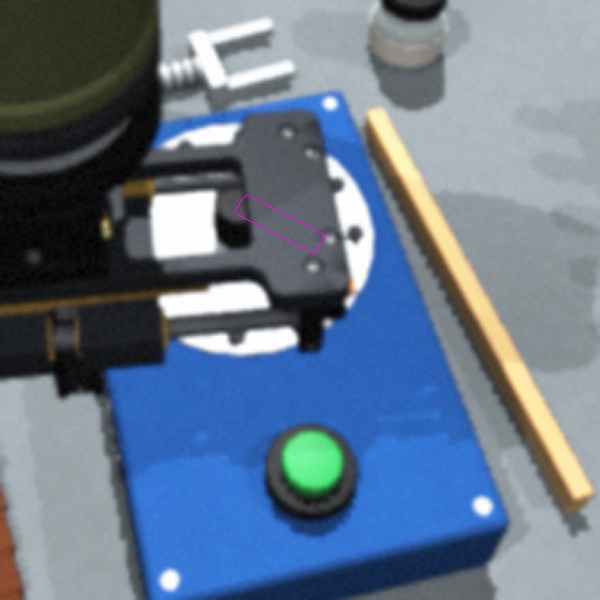

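View pics/scene_vf.png

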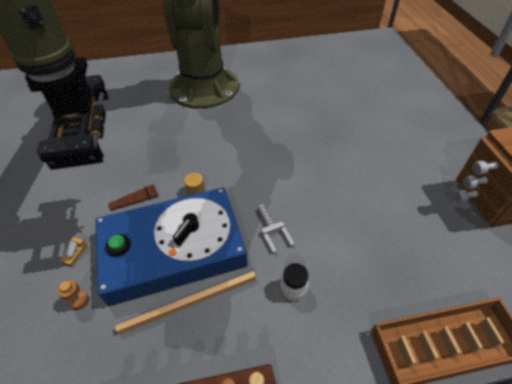

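```bash
python3 -c "
from cell import env
print(env.sign_off())"
```

```text
the job is handed in; nothing more can be done
None
```

The selector is at the orange mark and the start button has been pressed fully down and released. I handed the job in at about 24 s; it reported no verdict.

- **Selector:** It started in the first click and the orange mark was at the sixth. With the closed fingertips I pushed it round clockwise, one click at a time. The largest force I read was about 9–11 N at first contact, then about 4–8 N per click. I only read force at the end of each call, so brief peaks in between could have been higher. With the arm clear, both fixed cameras showed the pointer lying on the drawn outline for the mark's click.
- **Start button:** I pressed only after the selector was confirmed at the mark. The tool stopped at the same height while the force rose from about 5 to 23 N, about 6 mm below where contact began, so it was fully down. After release the pictures show the button up.
- **Final picture:** The pointer still aims at the orange disc, the arm is clear of everything, and the bystanders look unmoved. I compared them by eye, not by measurement.

**What disagreed:** The visible fingertips ended about 25 mm above the reported tool point. My first passes therefore went over the pointer without touching it, which cost a few seconds. I corrected the height from the camera pictures, and the contact forces then agreed with it.

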